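# Shut a painted vase away in the ware box

### The job

Gently stand the small painted vase upright in the open part of the wooden ware box, then slide the cover fully home against the dark stop bar at both ends, so that it closes square and squeezes the seal, and lean on it there with a steady 15 N or so for half a second to bed it. The cover is loose in sticky tracks and jams when one end gets ahead, so push its two wooden end pieces in turn, easing off as soon as it binds (never force it); do not touch the glass pane, and leave the jar, dish and brush alone.

Things in the scene. Friction and masses are not known exactly. Their poses are not given: they have to be found in the camera images.
- box: Wooden ware box fixed to the table, 250 mm (x) by 314 mm (y), tracks 110 mm above the table. Origin: centre of its underside; x points away from the robot, the closing direction; z up. Walls 12 mm, floor 6 mm thick. Top closed by a fixed plywood deck from x = -125 to +8 mm (deck top 108 mm up); beyond it, x = 8 to 113 mm, |y| < 135 mm is open wherever the cover is not.
- far_edge (a point): Middle of the box's far edge (box x = 125 mm), 110 mm above the table; axes as the box's. On it is clamped the dark stop bar (288 mm long, 13 mm thick, top 129 mm above the table), adjusted differently each time: its near face is anywhere from 101 to 119 mm in box x. Along that face a black seal bead stands out 4 mm and gives way softly (1.4 N in all) until the cover meets the bar.
- cover: Sliding cover, 110 mm in x (sliding direction), 310 mm in y, 0.5 to 0.8 kg. Origin: centre of its underside, 110 mm above the table; axes as the box's. Solid light-wood end pieces at |y| = 49 to 139 mm, 110 mm long, 20 mm thick (top 130 mm above the table), too wide to grip. Dark tongues, 8 mm thick, reach to |y| = 155 mm under the lips of the aluminium tracks (to 124 mm height), so it cannot be lifted out.
- left_rear (a point): Centre of the upright rear face of the left end piece, the place to push it (cover x = -55, y = 94 mm, 10 mm above the underside). Sliding freely takes 2 to 6 N. Side play in the tracks is 4 to 7 mm, different each time: pushed at one end the cover turns about its other end until 0.035 to 0.08 rad off square, then locks. Pushing the other end with up to 20 N frees it. Over 40 N damages it.
- right_rear (a point): The same on the right end piece: centre of its upright rear face (cover x = -55, y = -94 mm, 10 mm above the underside), 90 mm wide and 20 mm high. The cover's front edge starts 58 to 86 mm short of the stop bar.
- pane: Clear glass pane between the cover's end pieces, 106 by 98 mm, 5 mm thick, moving with the cover. Same origin and axes as the cover; its top lies 9 mm above that origin. Must not be touched.
- left_front (a point): Point on the front edge of the cover's left end piece (cover x = 55, y = 130 mm, 10 mm above its underside). At home it touches the stop bar: 101 to 119 mm in box x, the same as the other end.
- right_front (a point): The same on the right end piece (cover x = 55, y = -130 mm, 10 mm above its underside). At home it touches the stop bar: 101 to 119 mm in box x, the same as the other end.
- vase: Small white ceramic bottle vase with red and dark bands, 90 mm tall, 0.11 to 0.18 kg: foot 34 mm and belly 42 mm in diameter (widest 18 to 32 mm up), straight round neck 21 mm in diameter from 56 to 90 mm up. Origin: centre of its foot. Stands on the table to the left or right of the box; grip it by the neck.
- jar: Blue lidded pigment jar, 46 mm in diameter, 60 mm tall, standing on the table on the other side of the box from the vase. Origin: centre of its underside. Bystander.
- dish: White ceramic dish, 90 mm in diameter, 30 mm tall, on the table to the right. Origin: centre of its underside. Bystander.
- brush: Paint brush about 160 mm long lying on the table to the left. Origin: under its middle; x along its length. Bystander.

How it is judged:
On the way, in this order (a step that is already met when the one before it is completed fails the run):
1. the vase stands upright and released on the floor of the box's open part, while the cover is still open (x of vase in the frame of box between 0.025 and 0.1 m and y of vase in the frame of box between -0.13 and 0.13 m and z of vase in the frame of box below 0.012 m and angle between vase's own z axis and vertical below 0.12 rad and linear speed of vase below 0.02 m/s and contact force between the fingers and vase below 0.2 N and x of cover in the frame of box below 0.03 m), for 0.2 s.
2. the cover, home at both ends, is pressed towards the stop bar by the robot with a steady 9 N or more, and bears on it (x of vase in the frame of box between 0.025 and 0.1 m and y of vase in the frame of box between -0.13 and 0.13 m and z of vase in the frame of box below 0.012 m and angle between vase's own z axis and vertical below 0.12 rad and linear speed of vase below 0.02 m/s and contact force between the fingers and vase below 0.2 N and angle between the x axis of cover and the x axis of box, either way round below 0.014 rad and x of cover in the frame of box above 0.044 m and contact force between the fingers and cover above 9 N and contact force between cover and box above 2 N), for 0.2 s.
At the end, for the whole second after the job is handed in: The vase stands upright (within 7 degrees), still and released on the floor of the box's far, formerly open part, and the cover is shut and at rest: square to the box within 0.8 degrees and still squeezing the seal bead of the stop bar (more than 0.5 N, so within about 3 mm of the bar) (x of vase in the frame of box between 0.025 and 0.1 m and y of vase in the frame of box between -0.13 and 0.13 m and z of vase in the frame of box below 0.012 m and angle between vase's own z axis and vertical below 0.12 rad and linear speed of vase below 0.02 m/s and contact force between the fingers and vase below 0.2 N and angle between the x axis of cover and the x axis of box, either way round below 0.014 rad and x of cover in the frame of box above 0.044 m and contact force between cover and box above 0.5 N and linear speed of cover below 0.01 m/s); the robot touches nothing.
It fails at once if the cover is forced: the robot pushes on it with more than 40 N (contact force between any of the fingers, the arm and cover above 40 N).
It fails at once if the robot touches the glass pane (contact force between any of the fingers, the arm and pane above 1 N).
It fails at once if the vase is dropped or knocked hard against the box or cover (over 40 N) (contact force between vase and box above 40 N or contact force between vase and cover above 40 N).
It fails at once if the jar, dish or brush is moved by more than 20 mm (distance of any of jar, dish, brush from where it was at the start of the episode above 0.02 m).
It also fails if it takes over 72 s, if anything falls off the work surface, if the arm or the gripper's body presses on something with over 40 N, if the wrist force passes 120 N, or if a joint passes its speed limit or range.

### The arm

A 6-joint arm with a two-finger parallel gripper is mounted at the origin on the work surface. World frame = base frame: x ahead of the robot, y to its left, z up, the work surface at z = 0. Lengths are in m, angles in rad, forces in N, time in s.
With the tool pointing down it reaches from about 0.375 to 0.9 m from the base axis. Payload 3.1 kg.
Tool frame: the origin (TCP) lies between the finger pads; the fingertips stand 11 mm ahead of it and the grasp point (between the pads) lies 8 mm behind it; z points along the fingers, y is the direction in which the jaws open and shut (so a half turn about z gives the same grasp; the last joint's range is limited). The gripper opens to 85 mm and grips with 20 to 120 N. Pads are 22 mm wide; open, the fingers measure 114 mm over their backs; the gripper's body (76 mm by 85 mm) begins 54 mm behind the grasp point. The pads swing forward as they close: fully open they stand 13 mm farther back than shut.
Start: joints at [1.036, 0.527, 1.433, -0, 1.181, -0.178], TCP at [0.218, 0.586, 0.219] pointing down, gripper open.
Joint ranges: [-3.08, 3.08], [-0.75, 2.2], [0.22, 2.44], [-1.43, 4.57], [0, 2.65], [-2.85, 2.85]. Speed limits (rad/s): [2.79, 2.79, 3.14, 3.14, 3.14, 3.14].

### API

Orientations are given as a unit quaternion [x, y, z, w].
In Python, from station import manip gives the robot as it stands.
- The arm moves only by the tool move_arm, never from a script. Its argument "deltas" is a list of rows, each a list of 5 numbers: the shift along the tool's x, y, z in units of 40 cm (1.0 is 40 cm), then the turn about the tool's z in units of 0.5 rad (1.0 is 0.5 rad), then the opening in per cent of the stroke, from 0 (shut) to 100 (fully open). In form: [[x, y, z, twist, grip], ...]. A call has exactly 8 rows; each row is the pose to reach, as a shift and turn from the pose commanded when the call began, along the tool's axes at that moment; what a row does not reach only later rows make up. A row lasts 1/12 s, in which the tool goes at most 41.7 mm and 7.16 degrees, less where a joint would pass 70% of its speed; a pose out of reach is approached as far as the arm can. A call with a number of a shift or a turn outside -1 to 1 is refused whole. A call with a gripper value outside its range is refused whole. The fingers move at their own pace and stop on an object; "force" is the grip in N (left out, the last holds). Time passes only in rows, so rows that repeat a pose let the fingers close, or fill a call up. It gives the time, the measured TCP pose, the force and the opening at its end, in the units of the state.
- manip.sense(): the state, without advancing time (a new reading comes with each control period).
- manip.snapshot(name): name is "scene" or "side" or "wrist"; returns (picture, depth): 384x512x3 uint8, red, green, blue; 384x512 float32, m along the optical axis (not along the pixel's ray), 0 where there is no reading.
- manip.get_calibration(name): a dict with "vfov" (degrees; the focal length in pixels is half the picture's height over the tangent of half this angle, whatever the lens; pixels are square), "cx", "cy" (the principal point, pixels), "D" ([k1, k2, p1, p2, k3] as OpenCV has them; the pictures are not rectified), "pose" (4x4, takes a point from camera to world coordinates). Camera axes: x right, y down, z forward; pixel columns grow to the right and rows downward; lengths in m; the calibration is good to about 2 mm. A picture is of the moment at which its call begins: read the wrist's pose just before it. get_calibration takes no time and is no camera call; for the wrist camera it gives the pose at the moment of the call.
- manip.sign_off(): hands the job in, once; it reports no verdict.
The state is a dict: "t": time; "q": joint angles; "qd": joint speeds; "tau": joint torques, N m; "tcp_pos": TCP position; "tool_rot": TCP orientation; "force": force on the tool from outside, world axes, zero at the start; "ft_torque": the same for the moment, N m; "finger_gap": opening from 0.0 (shut) to 1.0 (fully open).
Only numpy, scipy, OpenCV 4.12 (cv2) and the standard library are available. Lean on these libraries where they do the work, as an engineer would, in place of code of your own. Each camera call takes 0.05 s, during which the arm holds its last target.

## Working session

There is one attempt and no reset: what is moved stays moved. The work goes in short steps, Python scripts to look and compute and a tool call to move; the robot and the scene stay as the last step left them, time stands still between calls to the robot, and variables do not carry over. Pictures are saved under pics/ and viewed, and the job is handed in when it is done.

Besides the shell and the picture viewer there is one more tool, called after "Request:" in YAML: its name, and indented under it one key for each argument. move_arm: Moves the arm, as the interface text tells. Its arguments: {"type":"object","properties":{"deltas":{"type":"array","items":{"type":"array","items":{"type":"number"}}},"force":{"type":"number"}},"required":["deltas"]}

```bash
mkdir -p pics; ls; python3 - <<'E'
from station import manip
import cv2,numpy as np
s=manip.sense(); print({k:np.round(v,4).tolist() for k,v in s.items()})
for n in ["scene","side"]:
    im,d=manip.snapshot(n); cv2.imwrite(f"pics/{n}0.png",im[:,:,::-1]); np.save(f"pics/{n}0d.npy",d)
    c=manip.get_calibration(n); print(n,{k:np.round(v,4).tolist() for k,v in c.items()})
E
```

```text
pics
{'t': 0.0, 'q': [1.0355, 0.5285, 1.4339, 0.0, 1.1814, -0.1785], 'qd': [-0.0006, 0.0007, 0.0008, 0.0002, -0.0011, -0.0014], 'tau': [-0.0009, -44.2343, -17.8026, -0.0003, 0.0085, 0.0], 'tcp_pos': [0.2179, 0.585, 0.2182], 'tool_rot': [0.1775, 0.9841, -0.001, -0.0004], 'force': [-0.2037, 0.0269, 0.2855], 'ft_torque': [0.0035, 0.0264, -0.0204], 'finger_gap': 0.9962}
scene {'vfov': 42.9571, 'cx': 250.5144, 'cy': 186.2949, 'D': [-0.0027, 0.0, 0.0, 0.0, 0.0], 'pose': [[-0.1033, 0.8185, -0.5652, 1.2831], [0.9946, 0.0872, -0.0554, 0.0439], [0.004, -0.5679, -0.8231, 1.0954], [0.0, 0.0, 0.0, 1.0]]}
side {'vfov': 47.4232, 'cx': 248.6178, 'cy': 180.3244, 'D': [0.0449, 0.0, 0.0, 0.0, 0.0], 'pose': [[0.9944, -0.0791, 0.0707, 0.4929], [-0.106, -0.7049, 0.7014, -1.0292], [-0.0056, -0.7049, -0.7093, 1.1189], [0.0, 0.0, 0.0, 1.0]]}
```

View pics/scene0.png

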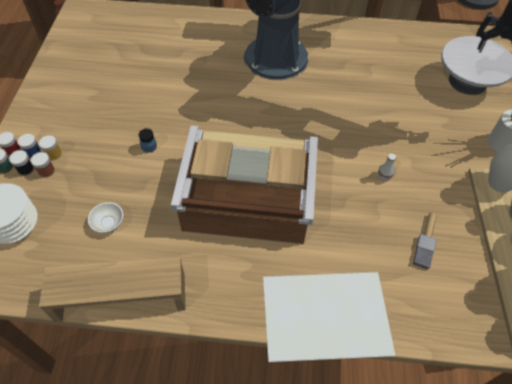

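View pics/side0.png

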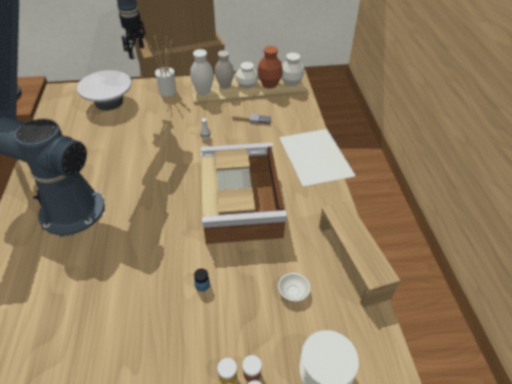

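```bash
cat > h.py <<'E'
from station import manip
import cv2,numpy as np
def cloud(n,name=None,im=None,d=None,c=None):
    c=c or manip.get_calibration(n)
    if im is None: im,d=manip.snapshot(n)
    if name: cv2.imwrite(f"pics/{name}.png",im[:,:,::-1])
    f=192/np.tan(np.radians(c["vfov"])/2)
    K=np.array([[f,0,c["cx"]],[0,f,c["cy"]],[0,0,1.]])
    u,v=np.meshgrid(np.arange(512.),np.arange(384.))
    p=cv2.undistortPoints(np.stack([u,v],-1).reshape(-1,1,2),K,np.array(c["D"])).reshape(384,512,2)
    P=np.concatenate([p*d[...,None],d[...,None]],-1)
    T=np.array(c["pose"]); W=P@T[:3,:3].T+T[:3,3]; W[d==0]=np.nan
    return im,W
def proj(n,pts,c=None):
    c=c or manip.get_calibration(n)
    f=192/np.tan(np.radians(c["vfov"])/2)
    K=np.array([[f,0,c["cx"]],[0,f,c["cy"]],[0,0,1.]])
    T=np.linalg.inv(np.array(c["pose"]))
    return cv2.projectPoints(np.array(pts,float),cv2.Rodrigues(T[:3,:3])[0],T[:3,3],K,np.array(c["D"]))[0][:,0]
def st():
    s=manip.sense(); 
    from scipy.spatial.transform import Rotation as R
    r=R.from_quat(s["tool_rot"]).as_matrix()
    print("t",s["t"],"tcp",np.round(s["tcp_pos"],4),"xax",np.round(r[:,0],4),"yax",np.round(r[:,1],4),"zax",np.round(r[:,2],4),"F",np.round(s["force"],2),"gap",round(s["finger_gap"],3)); return s,r
E
python3 - <<'E'
from h import *
for n in ["scene","side"]:
    im=cv2.imread(f"pics/{n}0.png")[:,:,::-1]; d=np.load(f"pics/{n}0d.npy")
    _,W=cloud(n,None,im,d)
    x0,y0={"scene":(388,165),"side":(205,128)}[n]
    w=W[y0-22:y0+22,x0-14:x0+14].reshape(-1,3)
    print(n,"table",np.nanmedian(w[w[:,2]<0.008],0))
    for lo,hi in [(0.012,.04),(.06,.085),(.085,.1)]:
        k=w[(w[:,2]>lo)&(w[:,2]<hi)]; print(lo,len(k),k.mean(0),k.min(0),k.max(0))
    m=(W[...,2]>0.118)&(W[...,2]<0.127)&(W[...,0]>.25)&(W[...,0]<.8)&(abs(W[...,1])<.3)
    a=im.astype(int); m2=m&(a.min(-1)>140)&(a.max(-1)-a.min(-1)<40)
    p=W[m2]; print("tracks",len(p),p.min(0),p.max(0))
    np.save(f"pics/{n}_tr.npy",p)
    m3=(W[...,2]>0.1)&(W[...,2]<0.135)&(abs(W[...,0]-.5)<.3)&(abs(W[...,1])<.3)
    r=cv2.minAreaRect(W[m3][:,:2].astype(np.float32)*1000); print(r)
    cv2.imwrite(f"pics/{n}_m.png",(m2*255).astype(np.uint8))
    for nm,yx in {"jar":{"scene":(140,147),"side":(280,202)},"dish":{"scene":(218,105),"side":(288,293)},"brush":{"scene":(240,428),"side":(119,255)}}.items():
        print(nm,W[yx[n]])
E
```

```text
scene table [ 4.03531985e-01  3.47223157e-01 -8.72306126e-05]
0.012 122 [0.47156392 0.32942684 0.02849847] [0.43879567 0.31183973 0.01227069] [0.48297766 0.35401574 0.03988857]
0.06 50 [0.46631709 0.3315193  0.07241608] [0.45647584 0.32284112 0.06118553] [0.47373154 0.34325284 0.08360751]
0.085 48 [0.45985983 0.33345875 0.08863644] [0.4484027  0.32453879 0.08539189] [0.4702289  0.34354135 0.09335755]
tracks 1301 [ 0.43695614 -0.20407283  0.11802856] [0.6919716  0.13481649 0.12699364]
((565.866455078125, -34.594879150390625), (336.1375427246094, 255.0097198486328), 89.22030639648438)
jar [ 0.44668939 -0.32609771  0.05814612]
dish [ 0.67315148 -0.39517559  0.0037818 ]
brush [0.65836555 0.42919483 0.01791355]
side table [0.45503896 0.41749739 0.00100813]
0.012 60 [0.45957126 0.3189528  0.02786123] [0.43863921 0.30916377 0.01288417] [0.47892681 0.33784658 0.03976745]
0.06 23 [0.45847762 0.32455681 0.07286114] [0.45006826 0.31934311 0.06134784] [0.4663479  0.33515092 0.08493844]
0.085 22 [0.45859676 0.3294402  0.08973006] [0.4479554  0.31938985 0.08560014] [0.46763398 0.34052566 0.09542646]
tracks 1062 [ 0.43828216 -0.20678423  0.11801027] [0.69244027 0.13830165 0.12697495]
((565.0975341796875, -34.60865783691406), (345.35968017578125, 250.5891571044922), 89.20519256591797)
jar [ 0.4282013  -0.35447721  0.05745787]
dish [ 0.68413018 -0.37791904  0.00786293]
brush [0.66629635 0.40804035 0.02007623]
```

```bash
python3 - <<'E'
import cv2
for n,(a,b,c,d) in {"scene":(110,250,160,410),"side":(100,250,180,300)}.items():
    i=cv2.imread(f"pics/{n}0.png")[a:b,c:d]; cv2.imwrite(f"pics/{n}0z.png",cv2.resize(i,None,fx=3.2 if n=="scene" else 4,fy=3.2 if n=="scene" else 4,interpolation=cv2.INTER_CUBIC))
E
```

```text
(no output)
```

View pics/scene0z.png

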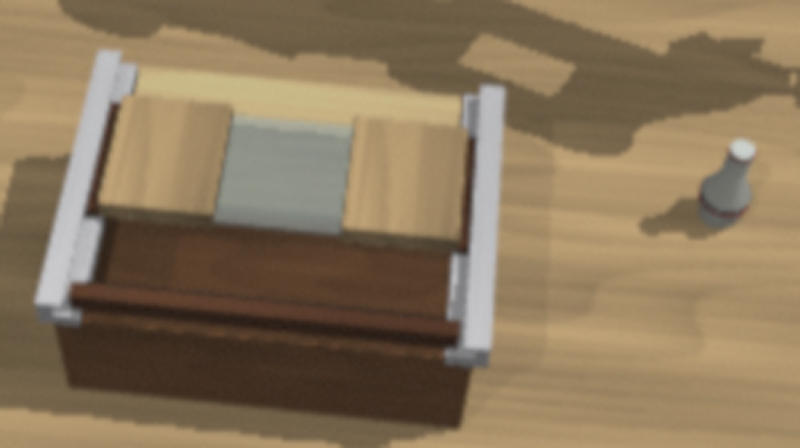

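The scene pictures show the vase left of the box at scene px (388,165), roughly world (0.459, 0.330). The box centre is about (0.565, -0.035) with a yaw of about -0.8°. Next I move above the vase with the tool lined up to the box.

Request:
move_arm:
  deltas:
    - [-0.1,-0.05,0,-0.2,70]
    - [-0.2,-0.1,0,-0.4,70]
    - [-0.3,-0.15,0,-0.6,70]
    - [-0.4,-0.2,0,-0.684,70]
    - [-0.5,-0.25,0,-0.684,70]
    - [-0.6,-0.3,0,-0.684,70]
    - [-0.7,-0.35,0,-0.684,70]
    - [-0.74,-0.37,0,-0.684,70]
  force: 30

```text
t: 0.77
tcp_pos: [0.4449, 0.3416, 0.2189]
tool_rot: [0.008, 1.0, -0.0, -0.0]
force: [1.0, 0.3, 0.6]
finger_gap: 0.697
```

```bash
python3 - <<'E'
from h import *
st(); im,W=cloud("wrist","w1"); np.save("pics/w1W.npy",W)
print(np.round(manip.get_calibration("wrist")["pose"],3))
E
```

```text
t 0.7667 tcp [0.4449 0.3416 0.2189] xax [-9.999e-01  1.510e-02  5.000e-04] yax [ 1.510e-02  9.999e-01 -4.000e-04] zax [-5.e-04 -4.e-04 -1.e+00] F [1.04 0.32 0.64] gap 0.697
[[ 0.019  0.949  0.316  0.37 ]
 [ 1.    -0.018 -0.009  0.339]
 [-0.003  0.316 -0.949  0.373]
 [ 0.     0.     0.     1.   ]]
```

View pics/w1.png

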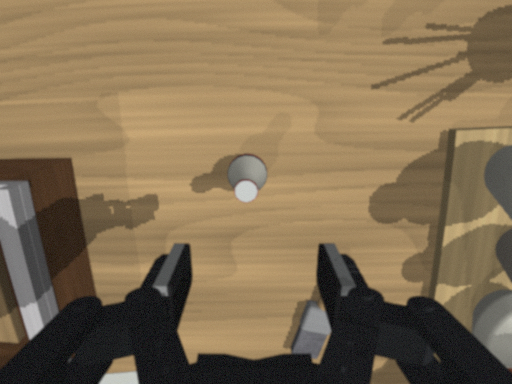

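The wrist view shows the vase's neck top at px (246,190). I'll take its centre from the depth.

```bash
python3 - <<'E'
from h import *
W=np.load("pics/w1W.npy"); w=W[150:215,215:280].reshape(-1,3)
k=w[(w[:,2]>.083)&(w[:,2]<.097)]; print(len(k),k.mean(0),(k.min(0)+k.max(0))/2,np.ptp(k,axis=0))
k=w[(w[:,2]>.015)&(w[:,2]<.035)];print(len(k),k.min(0),k.max(0))
c,r=cv2.minEnclosingCircle(w[(w[:,2]>.086)&(w[:,2]<.097)][:,:2].astype(np.float32));print(c,r)
k=W[40:120,100:400].reshape(-1,3); print("table z",np.nanmedian(k[:,2]))
E
```

```text
438 [0.45743387 0.33357386 0.08946135] [0.45777851 0.3337223  0.08748954] [0.02120464 0.02111487 0.00880172]
249 [0.43708683 0.31234255 0.01802828] [0.47488215 0.35480913 0.03497309]
(0.4581134617328644, 0.33361637592315674) 0.011078253388404846
table z -0.0003514936962201731
```

Request:
move_arm:
  deltas:
    - [-0.0325,-0.0195,0.0,0,60]
    - [-0.0325,-0.0195,0.09,0,60]
    - [-0.0325,-0.0195,0.18,0,60]
    - [-0.0325,-0.0195,0.26,0,60]
    - [-0.0325,-0.0195,0.32,0,60]
    - [-0.0325,-0.0195,0.367,0,60]
    - [-0.0325,-0.0195,0.367,0,60]
    - [-0.0325,-0.0195,0.367,0,60]

```text
t: 1.48
tcp_pos: [0.4558, 0.3358, 0.0714]
tool_rot: [0.007, 1.0, -0.001, -0.001]
force: [0.5, 0.7, 0.0]
finger_gap: 0.597
```

```bash
python3 - <<'E'
from h import *
st(); im,W=cloud("wrist","w2")
E
```

```text
t 1.4833 tcp [0.4558 0.3358 0.0714] xax [-0.9999  0.0138  0.0027] yax [ 0.0138  0.9999 -0.0012] zax [-0.0027 -0.0012 -1.    ] F [0.46 0.75 0.01] gap 0.597
```

View pics/w2.png

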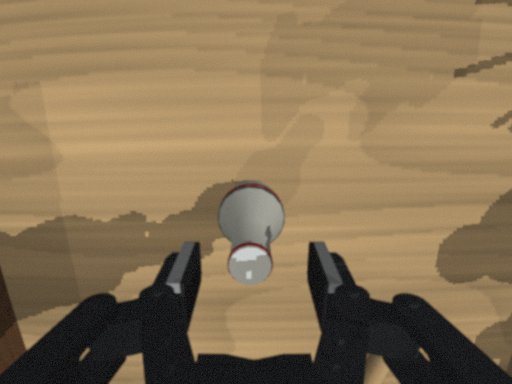

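The neck (px 250,263) sits between the pads. After a small centring shift I close the jaws.

Request:
move_arm:
  deltas:
    - [-0.005,-0.0055,0,0,60]
    - [-0.005,-0.0055,0,0,40]
    - [-0.005,-0.0055,0,0,25]
    - [-0.005,-0.0055,0,0,15]
    - [-0.005,-0.0055,0,0,15]
    - [-0.005,-0.0055,0,0,15]
    - [-0.005,-0.0055,0,0,15]
    - [-0.005,-0.0055,0,0,15]
  force: 25

```text
t: 2.2
tcp_pos: [0.4596, 0.3338, 0.0737]
tool_rot: [0.007, 1.0, 0.001, 0.001]
force: [-0.9, -0.4, 6.0]
finger_gap: 0.211
```

Request:
move_arm:
  deltas:
    - [0,0,0,0,0]
    - [0,0,-0.03,0,0]
    - [0,0,-0.1,0,0]
    - [0,0,-0.2,0,0]
    - [0,0,-0.3,0,0]
    - [0,0,-0.4,0,0]
    - [0,0,-0.47,0,0]
    - [0,-0.02,-0.5,0,0]

```text
t: 2.87
tcp_pos: [0.4606, 0.327, 0.2772]
tool_rot: [0.007, 1.0, 0.002, 0.004]
force: [0.4, 0.4, -0.7]
finger_gap: 0.211
```

Request:
move_arm:
  deltas:
    - [-0.01,-0.08,-0.02,0,0]
    - [-0.02,-0.18,-0.02,0,0]
    - [-0.03,-0.28,-0.02,0,0]
    - [-0.04,-0.38,-0.02,0,0]
    - [-0.05,-0.48,-0.02,0,0]
    - [-0.06,-0.58,-0.02,0,0]
    - [-0.07,-0.68,-0.02,0,0]
    - [-0.08,-0.76,-0.02,0,0]

```text
t: 3.53
tcp_pos: [0.4845, 0.018, 0.2789]
tool_rot: [0.008, 1.0, -0.0, -0.002]
force: [0.4, -0.2, -1.7]
finger_gap: 0.21
```

```bash
python3 - <<'E'
from h import *
st(); im,W=cloud("wrist","w3"); np.save("pics/w3W.npy",W)
E
```

```text
t 3.5333 tcp [0.4845 0.018  0.2789] xax [-0.9999  0.016   0.0034] yax [ 1.600e-02  9.999e-01 -5.000e-04] zax [-3.4e-03 -4.0e-04 -1.0e+00] F [ 0.4  -0.17 -1.7 ] gap 0.21
```

View pics/w3.png

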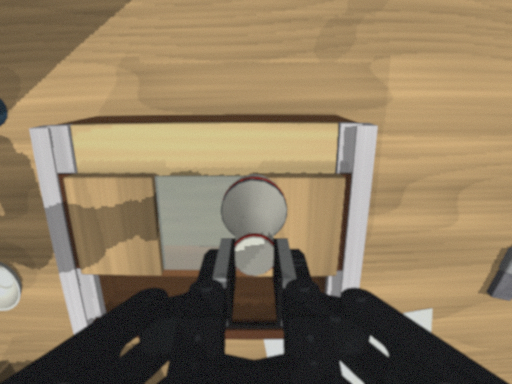

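The wrist view shows the vase held over the cover, the cover's rear edge at about row 175 and its front edge at about row 275. I'll measure the box, bar and cover from all three cameras.

```bash
cat > meas.py <<'E'
from h import *
def edges(n,W,X=None):
    m=np.isfinite(W[...,2])&(abs(W[...,0]-.56)<.17)&(abs(W[...,1]+.035)<.19)
    w=W[m]; out={}
    out["all"]=w
    return w
def sl(w,zlo,zhi,ylo,yhi,xlo=.4,xhi=.72):
    k=w[(w[:,2]>zlo)&(w[:,2]<zhi)&(w[:,1]>ylo)&(w[:,1]<yhi)&(w[:,0]>xlo)&(w[:,0]<xhi)]
    return k
if __name__=="__main__":
    for n in ["wrist","scene","side"]:
        if n=="wrist": W=np.load("pics/w3W.npy")
        else:
            im=cv2.imread(f"pics/{n}0.png")[:,:,::-1]; d=np.load(f"pics/{n}0d.npy"); _,W=cloud(n,None,im,d)
        w=edges(n,W)
        print(n)
        # profile along x at several y: per 10mm x-bin median z
        for y in [-.16,-.13,-.10,-.035,.03,.06,.09]:
            k=w[abs(w[:,1]-y)<.006]; b=np.floor((k[:,0]-.42)/.01).astype(int)
            print(y,[int(round(1000*np.median(k[b==i,2]))) if (b==i).any() else -1 for i in range(0,30)])
E
python3 meas.py
```

```text
wrist
-0.16 [0, 40, 108, 107, 107, 108, 109, 129, 129, 130, 130, 130, 129, 130, 130, 130, 130, 130, -1, -1, -1, -1, -1, -1, -1, 40, -1, -1, -1, -1]
-0.13 [-1, 34, 107, 107, 108, 108, 109, 130, 130, 130, 130, 130, 130, 130, 129, 130, 130, 130, -1, -1, -1, -1, -1, -1, -1, 21, -1, -1, -1, -1]
-0.1 [-1, 35, 108, 108, 108, 108, 108, 130, 130, 130, 130, 130, 130, 130, 130, 129, 129, 130, -1, -1, -1, -1, -1, -1, 6, 27, -1, -1, -1, -1]
-0.035 [0, 0, 107, 108, 108, 370, 108, 118, 119, 119, 119, 119, 119, 119, 119, 119, 119, -1, -1, -1, -1, -1, -1, -1, -1, -1, -1, -1, -1, -1]
0.03 [0, 0, 107, 108, 369, 325, 295, 317, 236, -1, -1, -1, -1, -1, -1, -1, 131, 130, 129, -1, -1, -1, -1, -1, 124, 76, 114, -1, -1, -1]
0.06 [0, 0, 106, 108, 108, 361, 363, 349, 130, 130, 130, 130, 130, 130, 130, -1, -1, -1, -1, -1, -1, -1, -1, -1, -1, -1, -1, -1, -1, -1]
0.09 [0, 0, 103, 108, 108, 108, 108, 129, 130, 130, 130, 130, 130, 130, 130, 130, 130, 130, 129, -1, -1, -1, -1, -1, -1, -1, -1, -1, -1, -1]
scene
-0.16 [-1, 108, 107, 108, 108, -1, 128, 130, 129, 129, 128, 126, 9, 127, 68, 129, 128, 128, -1, -1, -1, -1,
[... 1155 characters left out ...]
07, -1, 1, 0]
-0.1 [0, 104, 109, 108, 109, 109, 108, 131, 130, 130, 130, 132, 131, 131, 131, 130, 130, 131, -1, -1, -1, -1, -1, -1, 127, 128, 129, -1, -1, 1]
-0.035 [0, 1, 108, 110, 108, 110, 108, 120, 120, 120, 120, 119, 120, 119, 119, 119, 119, 119, -1, 7, 9, 6, 6, 6, 8, 128, 129, -1, -1, 2]
0.03 [0, 1, 109, 109, 111, 107, 107, 131, 131, 131, 131, 132, 131, 133, 129, 131, 132, 130, -1, 7, 8, 5, 7, 6, 7, 35, 129, 107, -1, 1]
0.06 [1, -1, 108, 108, 108, 109, 109, 131, 131, 129, 131, 132, 131, 133, 129, 131, 130, 130, 11, 7, 6, 9, 8, 5, 7, 35, 129, -1, -1, 1]
0.09 [0, 2, 110, 109, 109, 109, 108, 130, 131, 132, 130, 131, 131, 131, 130, 129, 132, 131, 129, 6, 7, 7, 5, 5, 8, 41, 129, 104, -1, 0]
```

```bash
cat > fit.py <<'E'
from meas import *
def line(pts):  # x = a + b*(y+.035)
    pts=np.array(pts)
    for _ in range(3):
        b,a=np.polyfit(pts[:,1]+.035,pts[:,0],1); r=pts[:,0]-a-b*(pts[:,1]+.035); pts=pts[abs(r)<max(.0015,2*r.std())]
    return round(a,4),round(b,4),round(r.std(),4),len(pts)
def ext(w,ys,f,axis=0):
    o=[]
    for y in ys:
        k=w[abs(w[:,1]-y)<.003]
        if len(k)>2: o.append((f(k[:,0]),y))
    return o
def fit(W,n):
    w=edges(n,W); Y=np.r_[np.arange(-.165,-.09,.004),np.arange(.03,.095,.004)]; YA=np.arange(-.16,.09,.004)
    c=w[(w[:,2]>.124)&(w[:,2]<.135)&(w[:,0]<.63)]
    b=w[(w[:,2]>.122)&(w[:,2]<.135)&(w[:,0]>.63)]
    dk=w[(w[:,2]>.1)&(w[:,2]<.112)&(w[:,0]<.5)]
    print(n)
    for nm,a in [("rear",ext(c,Y,lambda v:np.percentile(v,2))),("front",ext(c,Y,lambda v:np.percentile(v,98))),("bar near",ext(b,YA,lambda v:np.percentile(v,2))),("bar far",ext(b,YA,lambda v:np.percentile(v,98))),("deck near",ext(dk,YA,np.min))]:
        if len(a)>5: print(" ",nm,line(a))
    # tracks outer edges
    t=w[(w[:,2]>.117)&(w[:,2]<.13)]
    for s in (1,-1):
        o=[]
        for x in np.arange(.46,.67,.006):
            k=t[(abs(t[:,0]-x)<.004)&((t[:,1]+.035)*s>.12)]
            if len(k)>2: o.append((k[:,1].max() if s>0 else k[:,1].min(),x))
        if len(o)>5:
            o=np.array(o); p=np.polyfit(o[:,1]-.565,o[:,0],1); print("  track",s,np.round(p,4))
if __name__=="__main__":
    for n in ["wrist","scene","side"]:
        if n=="wrist": W=np.load("pics/w3W.npy")
        else:
            im=cv2.imread(f"pics/{n}0.png")[:,:,::-1]; d=np.load(f"pics/{n}0d.npy"); _,W=cloud(n,None,im,d)
        fit(W,n)
E
python3 fit.py
```

```text
wrist
  rear (np.float64(0.4894), np.float64(0.0164), np.float64(0.0003), 36)
  front (np.float64(0.5901), np.float64(-0.0343), np.float64(0.0094), 29)
  bar near (np.float64(0.6711), np.float64(-0.0844), np.float64(0.0016), 17)
  bar far (np.float64(0.684), np.float64(0.0165), np.float64(0.0003), 19)
  deck near (np.float64(0.4399), np.float64(0.0125), np.float64(0.0003), 63)
  track 1 [-0.0349  0.1322]
  track -1 [-0.0114 -0.2024]
scene
  rear (np.float64(0.4935), np.float64(0.0173), np.float64(0.0011), 35)
  front (np.float64(0.5993), np.float64(0.0174), np.float64(0.0008), 34)
  bar near (np.float64(0.6688), np.float64(0.0178), np.float64(0.0014), 57)
  bar far (np.float64(0.6854), np.float64(0.0146), np.float64(0.0007), 61)
  deck near (np.float64(0.4408), np.float64(0.0116), np.float64(0.0009), 53)
  track 1 [-0.0137  0.1324]
  track -1 [-0.0157 -0.2012]
side
  rear (np.float64(0.4922), np.float64(0.0185), np.float64(0.0019), 32)
  front (np.float64(0.5951), np.float64(0.0175), np.float64(0.0013), 32)
  bar near (np.float64(0.6677), np.float64(0.012), np.float64(0.001), 56)
  bar far (np.float64(0.6816), np.float64(0.0118), np.float64(0.001), 59)
  deck near (np.float64(0.4412), np.float64(0.0177), np.float64(0.0012), 53)
  track 1 [-0.0026  0.1321]
  track -1 [-0.0148 -0.2044]
```

```bash
python3 - <<'E'
from h import *
W=np.load("pics/w3W.npy"); im=cv2.imread("pics/w3.png").astype(int)
w=W[170:285,215:295]; a=im[170:285,215:295]
m=np.isfinite(w[...,2])&(w[...,2]>.19)&(a.min(-1)>90)
k=w[m]; 
for lo in np.arange(.19,.32,.01):
    q=k[(k[:,2]>lo)&(k[:,2]<=lo+.01)]
    if len(q)>3: print(round(lo,2),len(q),np.round(q.min(0),4),np.round(q.max(0),4))
E
```

```text
0.2 4 [0.4655 0.0119 0.2069] [0.4677 0.0255 0.21  ]
0.21 11 [0.4631 0.0088 0.2105] [0.4674 0.0299 0.2197]
0.22 33 [0.4618 0.0007 0.2208] [0.4698 0.0303 0.2299]
0.23 476 [ 0.4619 -0.0035  0.23  ] [0.5001 0.0388 0.24  ]
0.24 932 [ 0.4635 -0.0016  0.24  ] [0.4967 0.037  0.25  ]
0.25 783 [0.4676 0.0023 0.25  ] [0.4916 0.0325 0.26  ]
0.26 279 [0.4716 0.0066 0.26  ] [0.4842 0.0284 0.27  ]
0.27 271 [0.4722 0.0078 0.27  ] [0.4825 0.0281 0.2799]
0.28 266 [0.4723 0.0077 0.2801] [0.4798 0.0272 0.29  ]
0.29 1327 [0.4725 0.0022 0.2905] [0.4939 0.0336 0.3   ]
0.3 51 [0.4727 0.0023 0.3   ] [0.4814 0.0335 0.3099]
0.31 48 [0.4728 0.0032 0.3102] [0.4744 0.033  0.3194]
```

Request:
move_arm:
  deltas:
    - [-0.05,0,0,0,0]
    - [-0.12,0,0,0,0]
    - [-0.2,0,0,0,0]
    - [-0.28,0,0,0,0]
    - [-0.34,0,0,0,0]
    - [-0.3775,0,0,0,0]
    - [-0.3775,0,0,0,0]
    - [-0.3775,0,0,0,0]

```text
t: 4.25
tcp_pos: [0.636, 0.0186, 0.2782]
tool_rot: [0.007, 1.0, 0.0, -0.002]
force: [-0.5, 0.3, -2.1]
finger_gap: 0.213
```

```bash
python3 - <<'E'
from h import *
st(); im,W=cloud("wrist","w4"); np.save("pics/w4W.npy",W)
w=W[225:275,225:275].reshape(-1,3); k=w[(w[:,2]>.28)&(w[:,2]<.31)]; print(np.median(k,0),len(k))
from fit import fit; fit(W,"wrist")
E
```

```text
t 4.25 tcp [0.636  0.0186 0.2782] xax [-0.9999  0.0148  0.0046] yax [1.480e-02 9.999e-01 3.000e-04] zax [-4.6e-03  4.0e-04 -1.0e+00] F [-0.49  0.32 -2.13] gap 0.213
[0.63019372 0.01771296 0.29392856] 1989
wrist
  rear (np.float64(0.4915), np.float64(0.0181), np.float64(0.0002), 36)
  front (np.float64(0.5962), np.float64(0.0142), np.float64(0.0003), 36)
  bar near (np.float64(0.667), np.float64(0.013), np.float64(0.0001), 48)
  bar far (np.float64(0.6839), np.float64(0.014), np.float64(0.0002), 49)
  deck near (np.float64(0.4797), np.float64(0.0332), np.float64(0.0008), 63)
  track 1 [-0.0168  0.1335]
  track -1 [-0.0119 -0.2027]
```

View pics/w4.png

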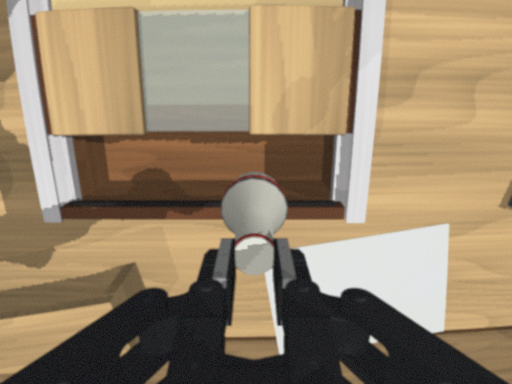

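The vase is over the opening. The cover front is at x≈0.599 and the bead at ≈0.667. Lowering.

Request:
move_arm:
  deltas:
    - [0,0,0.05,0,0]
    - [0,0,0.12,0,0]
    - [0,0,0.2,0,0]
    - [0,0,0.28,0,0]
    - [0,0,0.35,0,0]
    - [0,0,0.41,0,0]
    - [0,0,0.45,0,0]
    - [0,0,0.46,0,0]

```text
t: 4.97
tcp_pos: [0.6328, 0.0191, 0.0931]
tool_rot: [0.007, 1.0, 0.001, -0.004]
force: [-1.7, 0.8, -1.6]
finger_gap: 0.209
```

```bash
python3 - <<'E'
from h import *
st(); im,W=cloud("wrist","w5")
E
```

```text
t 4.9667 tcp [0.6328 0.0191 0.0931] xax [-0.9999  0.0148  0.0085] yax [0.0148 0.9999 0.001 ] zax [-0.0085  0.0011 -1.    ] F [-1.68  0.81 -1.56] gap 0.209
```

View pics/w5.png

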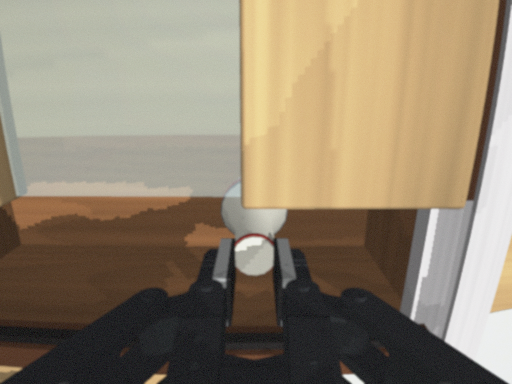

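Request:
move_arm:
  deltas:
    - [0,0,0.006,0,0]
    - [0,0,0.012,0,0]
    - [0,0,0.018,0,0]
    - [0,0,0.023,0,0]
    - [0,0,0.026,0,0]
    - [0,0,0.028,0,0]
    - [0,0,0.029,0,0]
    - [0,0,0.03,0,0]

```text
t: 5.68
tcp_pos: [0.6372, 0.0187, 0.0845]
tool_rot: [0.007, 1.0, -0.0, 0.0]
force: [-0.5, 0.7, -1.5]
finger_gap: 0.213
```

```bash
python3 - <<'E'
from h import *
st()
E
```

```text
t 5.6833 tcp [0.6372 0.0187 0.0845] xax [-9.999e-01  1.480e-02 -3.000e-04] yax [ 0.0148  0.9999 -0.    ] zax [ 3.e-04 -0.e+00 -1.e+00] F [-0.45  0.67 -1.48] gap 0.213
```

Request:
move_arm:
  deltas:
    - [0,0,0.002,0,0]
    - [0,0,0.004,0,0]
    - [0,0,0.005,0,0]
    - [0,0,0.006,0,0]
    - [0,0,0.007,0,0]
    - [0,0,0.008,0,0]
    - [0,0,0.009,0,0]
    - [0,0,0.009,0,0]

```text
t: 6.35
tcp_pos: [0.6371, 0.0187, 0.0807]
tool_rot: [0.007, 1.0, 0.0, -0.0]
force: [-1.2, -0.3, -0.5]
finger_gap: 0.212
```

```bash
python3 - <<'E'
from h import *
st(); im,W=cloud("wrist","w6")
w=W[225:275,225:275].reshape(-1,3); k=w[(w[:,2]>.08)&(w[:,2]<.13)]; print(np.median(k,0),len(k))
E
```

```text
t 6.35 tcp [0.6371 0.0187 0.0807] xax [-9.999e-01  1.480e-02  2.000e-04] yax [0.0148 0.9999 0.    ] zax [-2.e-04  0.e+00 -1.e+00] F [-1.21 -0.34 -0.54] gap 0.212
[0.63043838 0.01696048 0.09653986] 2190
```

Vase top reads 0.0965 and the wrist force has eased, so the foot is on the floor. Releasing.

Request:
move_arm:
  deltas:
    - [0,0,0.001,0,18]
    - [0,0,0.001,0,22]
    - [0,0,0.001,0,26]
    - [0,0,0.001,0,32]
    - [0,0,0.001,0,40]
    - [0,0,0.001,0,45]
    - [0,0,0.001,0,45]
    - [0,0,0.001,0,45]

```text
t: 7.07
tcp_pos: [0.6372, 0.0187, 0.0805]
tool_rot: [0.007, 1.0, -0.0, 0.0]
force: [-0.1, 0.6, -0.5]
finger_gap: 0.453
```

```bash
python3 - <<'E'
from h import *
st(); im,W=cloud("wrist","w7")
w=W[225:275,225:275].reshape(-1,3); k=w[(w[:,2]>.08)&(w[:,2]<.13)]; print(np.median(k,0),len(k))
E
```

```text
t 7.0667 tcp [0.6372 0.0187 0.0805] xax [-9.999e-01  1.470e-02 -2.000e-04] yax [ 0.0147  0.9999 -0.    ] zax [ 2.e-04 -0.e+00 -1.e+00] F [-0.13  0.64 -0.5 ] gap 0.453
[0.63235554 0.01832167 0.09543051] 1798
```

View pics/w7.png

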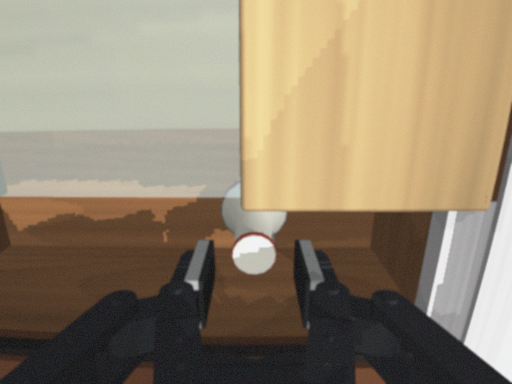

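The vase stands free at px (254,253) between open pads. Lifting straight up.

Request:
move_arm:
  deltas:
    - [0,0,-0.02,0,45]
    - [0,0,-0.06,0,45]
    - [0,0,-0.12,0,45]
    - [0,0,-0.2,0,45]
    - [0,0,-0.28,0,45]
    - [0,0,-0.36,0,0]
    - [0.03,0,-0.4,0,0]
    - [0.1,0,-0.4,0,0]

```text
t: 7.78
tcp_pos: [0.6031, 0.0183, 0.2464]
tool_rot: [0.007, 1.0, -0.001, 0.008]
force: [0.3, 0.0, -0.3]
finger_gap: 0.029
```

Request:
move_arm:
  deltas:
    - [0.08,0,0,0,0]
    - [0.18,0,0,0,0]
    - [0.28,0,0,0,0]
    - [0.38,0,0,0,0]
    - [0.38,0,0,0,0]
    - [0.38,0,0,0,0]
    - [0.38,0,0,0,0]
    - [0.38,0,0,0,0]

```text
t: 8.45
tcp_pos: [0.4474, 0.0211, 0.2413]
tool_rot: [0.007, 1.0, -0.0, 0.002]
force: [-0.4, 0.4, -0.1]
finger_gap: -0.002
```

```bash
python3 - <<'E'
from h import *
from fit import fit
st(); im,W=cloud("wrist","w8"); fit(W,"wrist"); im,W=cloud("side","s8"); fit(W,"side")
E
python3 - <<'E'
import cv2
a=cv2.imread("pics/w8.png"); b=cv2.imread("pics/s8.png")[120:260,180:310]
b=cv2.resize(b,None,fx=2.1,fy=2.1*1.3); import numpy as np
b=b[:384]; o=np.zeros((384,512+b.shape[1],3),np.uint8); o[:,:512]=a; o[:b.shape[0],512:]=b; cv2.imwrite("pics/c8.png",o)
E
```

```text
t 8.45 tcp [0.4474 0.0211 0.2413] xax [-0.9999  0.0148 -0.0035] yax [ 1.480e-02  9.999e-01 -7.000e-04] zax [ 3.5e-03 -7.0e-04 -1.0e+00] F [-0.41  0.37 -0.1 ] gap -0.002
wrist
  rear (np.float64(0.4892), np.float64(0.0166), np.float64(0.0002), 36)
  front (np.float64(0.5713), np.float64(-0.1672), np.float64(0.0058), 30)
  deck near (np.float64(0.4397), np.float64(0.0129), np.float64(0.0002), 63)
  track 1 [-0.0407  0.1318]
  track -1 [-0.0126 -0.2022]
side
  rear (np.float64(0.4922), np.float64(0.0177), np.float64(0.002), 35)
  front (np.float64(0.5951), np.float64(0.0205), np.float64(0.0015), 32)
  bar near (np.float64(0.6679), np.float64(0.0121), np.float64(0.0009), 57)
  bar far (np.float64(0.6819), np.float64(0.0117), np.float64(0.0011), 60)
  deck near (np.float64(0.4411), np.float64(0.0164), np.float64(0.001), 56)
  track 1 [-0.0138  0.1325]
  track -1 [-0.0153 -0.2044]
```

View pics/c8.png

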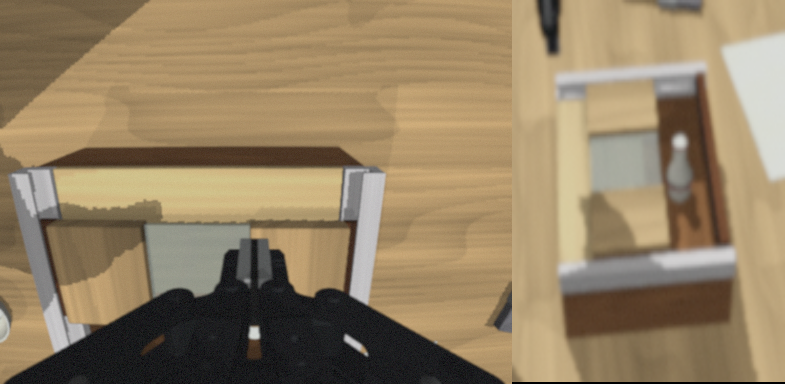

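The vase stands upright in the opening (right half of the composite, about px (680,165)). The cover rear face is at u≈-75 mm in box axes, so about 70 mm of travel is left. I come down behind the left end piece.

Request:
move_arm:
  deltas:
    - [-0.01,0.05,0.06,0,0]
    - [-0.02,0.1,0.14,0,0]
    - [-0.03,0.1,0.2,0,0]
    - [-0.04,0.1,0.25,0,0]
    - [-0.046,0.1,0.28,0,0]
    - [-0.046,0.1,0.29,0,0]
    - [-0.046,0.1,0.29,0,0]
    - [-0.046,0.1,0.29,0,0]

```text
t: 9.22
tcp_pos: [0.4648, 0.0612, 0.1245]
tool_rot: [0.007, 1.0, -0.0, 0.0]
force: [0.7, 0.7, 0.2]
finger_gap: -0.001
```

```bash
cat >> h.py <<'E'
def uv():
    s,r=st(); d=np.array(s["tcp_pos"])[:2]-[.565,-.035]; print("u %.1f v %.1f"%(1e3*(d[0]-.0145*d[1]),1e3*(d[1]+.0145*d[0])))
E
python3 - <<'E'
from h import *
uv(); im,W=cloud("wrist","w9")
E
```

```text
t 9.2167 tcp [0.4648 0.0612 0.1245] xax [-9.999e-01  1.480e-02 -2.000e-04] yax [ 0.0148  0.9999 -0.    ] zax [ 2.e-04 -0.e+00 -1.e+00] F [0.7  0.72 0.2 ] gap -0.001
u -101.6 v 94.7
```

View pics/w9.png

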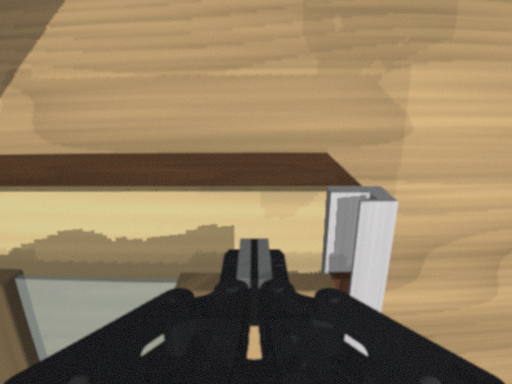

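Request:
move_arm:
  deltas:
    - [-0.02,0,0,0,0]
    - [-0.03,0,0,0,0]
    - [-0.034,0,0,0,0]
    - [-0.037,0,0,0,0]
    - [-0.04,0,0,0,0]
    - [-0.043,0,0,0,0]
    - [-0.046,0,0,0,0]
    - [-0.049,0,0,0,0]

```text
t: 9.93
tcp_pos: [0.4837, 0.061, 0.1244]
tool_rot: [0.007, 1.0, 0.0, -0.0]
force: [0.1, 0.1, 0.6]
finger_gap: -0.005
```

```bash
python3 - <<'E'
from h import *
uv()
E
```

```text
t 9.9333 tcp [0.4837 0.061  0.1244] xax [-9.999e-01  1.480e-02  2.000e-04] yax [0.0148 0.9999 0.    ] zax [-2.e-04  0.e+00 -1.e+00] F [0.12 0.12 0.57] gap -0.005
u -82.7 v 94.8
```

Request:
move_arm:
  deltas:
    - [-0.002,0,0,0,0]
    - [-0.004,0,0,0,0]
    - [-0.006,0,0,0,0]
    - [-0.008,0,0,0,0]
    - [-0.01,0,0,0,0]
    - [-0.012,0,0,0,0]
    - [-0.014,0,0,0,0]
    - [-0.016,0,0,0,0]

```text
t: 10.6
tcp_pos: [0.4902, 0.0608, 0.1244]
tool_rot: [0.007, 1.0, 0.0, -0.0]
force: [0.4, 0.5, 1.2]
finger_gap: -0.003
```

```bash
python3 - <<'E'
from h import *
uv(); im,W=cloud("scene","s10"); from fit import fit; fit(W,"scene")
cv2.imwrite("pics/s10z.png",cv2.resize(cv2.imread("pics/s10.png")[110:250,160:340],None,fx=4,fy=4))
E
```

```text
t 10.6 tcp [0.4902 0.0608 0.1244] xax [-9.999e-01  1.490e-02  1.000e-04] yax [0.0149 0.9999 0.    ] zax [-1.e-04  0.e+00 -1.e+00] F [0.38 0.49 1.22] gap -0.003
u -76.2 v 94.7
scene
  rear (np.float64(0.4937), np.float64(0.0226), np.float64(0.0013), 35)
  front (np.float64(0.5992), np.float64(0.0173), np.float64(0.0006), 32)
  bar near (np.float64(0.6685), np.float64(0.0184), np.float64(0.0015), 57)
  bar far (np.float64(0.6854), np.float64(0.013), np.float64(0.0006), 60)
  deck near (np.float64(0.4408), np.float64(0.0195), np.float64(0.0012), 54)
  track 1 [-0.0147  0.1324]
  track -1 [-0.0166 -0.2015]
```

View pics/s10z.png

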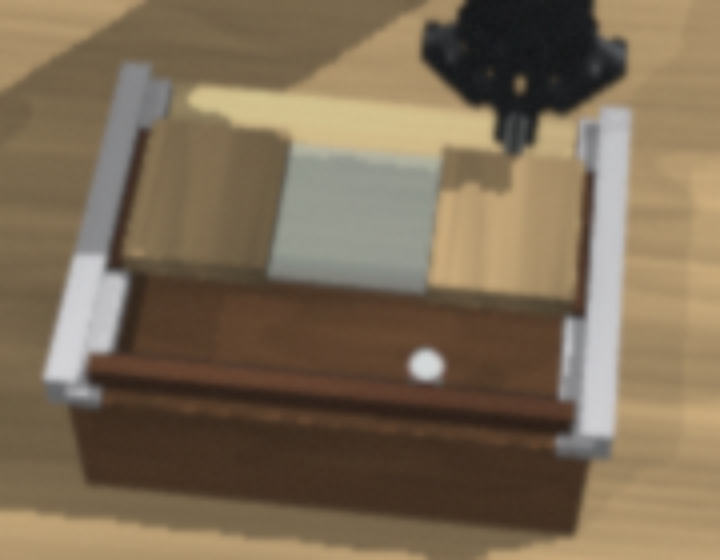

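```bash
python3 - <<'E'
from h import *
im,W=cloud("wrist","w10"); im2,W2=cloud("side","sd10")
cv2.imwrite("pics/sd10z.png",cv2.resize(im2[125:215,175:305,::-1],None,fx=6,fy=6,interpolation=cv2.INTER_CUBIC))
cv2.imwrite("pics/w10z.png",cv2.resize(im[200:384,100:420,::-1],None,fx=2.4,fy=2.4))
# finger geometry in tool frame from wrist cloud
d=W-np.array(manip.sense()["tcp_pos"])
m=(abs(d[...,1])<.03)&(abs(d[...,0])<.04)&(W[...,2]>.1)&(W[...,2]<.19)&(im.max(-1)<120)
k=d[m]
for lo in np.arange(-.015,.06,.005):
    q=k[(k[:,2]>lo)&(k[:,2]<lo+.005)]
    if len(q)>3: print(round(lo,3),len(q),np.round(q.min(0)*1e3,1),np.round(q.max(0)*1e3,1))
E
```

```text
-0.015 206 [ -0.4 -29.5 -13.3] [  1.7  30.  -10. ]
-0.01 407 [ -0.6 -29.8 -10. ] [ 1.9 29.8 -5. ]
-0.005 359 [ -0.5 -29.6  -5. ] [ 1.6 30.  -0. ]
0.0 490 [ -0.6 -30.    0. ] [28.5 30.   5. ]
0.005 225 [ -0.5 -29.9   5. ] [27.5 17.5  7. ]
0.015 143 [-11.5 -12.4  15.7] [-6.2 12.  20. ]
0.02 308 [-11.6 -13.4  20. ] [-5.8 13.5 25. ]
0.025 344 [-11.6 -13.7  25. ] [-5.7 13.3 30. ]
0.03 365 [-11.8 -13.3  30. ] [-5.1 13.4 35. ]
0.035 421 [-11.9 -13.4  35. ] [-5.8 13.4 40. ]
0.04 397 [-12.3 -13.5  40. ] [-5.6 13.5 45. ]
0.045 625 [-11.8 -12.8  45. ] [11.   7.1 50. ]
0.05 393 [-13.4 -21.3  50. ] [ 9.9 20.2 55. ]
0.055 1374 [-14.6 -29.9  55. ] [11.3 29.9 60. ]
```

View pics/sd10z.png

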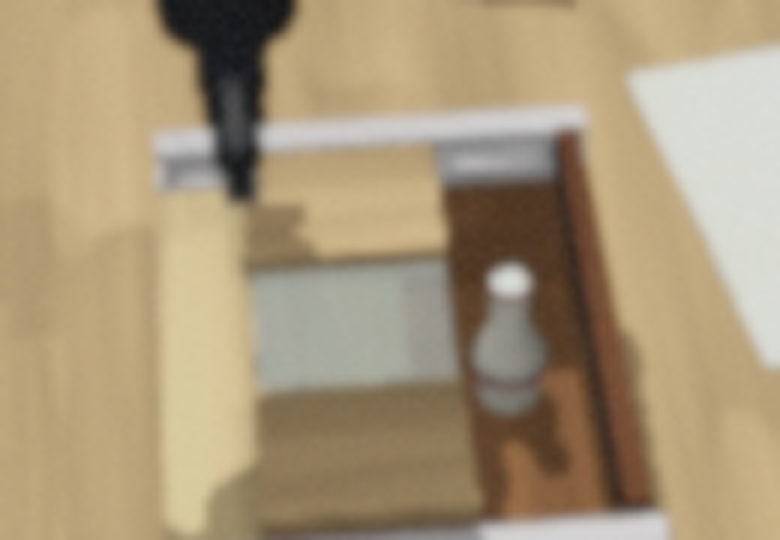

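View pics/w10z.png

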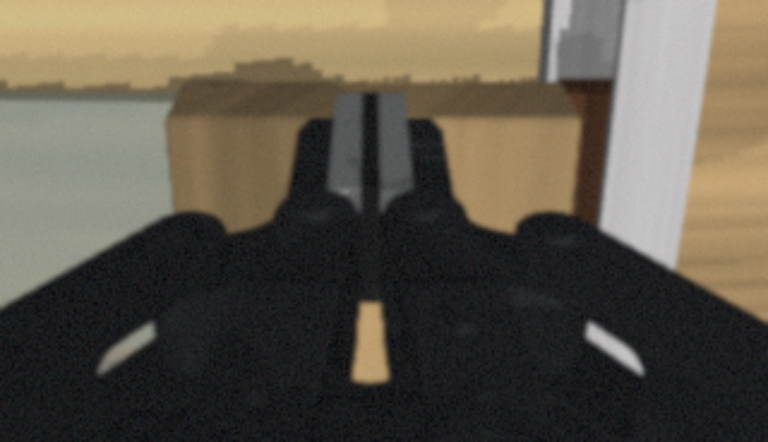

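```bash
python3 - <<'E'
from h import *
im,W=cloud("wrist")
s=manip.sense(); d=(W-np.array(s["tcp_pos"]))*1e3
for u in [235,240,247,254,262,270]:
  print(u,[(v,*[int(round(q)) for q in d[v,u]],int(im[v,u].mean())) for v in range(226,300,5)])
E
```

```text
235 [(226, -3, -11, -17, 141), (231, 1, -11, -17, 137), (236, 1, -11, -11, 72), (241, 1, -10, -4, 74), (246, 0, -10, 3, 74), (251, -7, -9, 21, 26), (256, -7, -8, 26, 26), (261, -7, -8, 29, 32), (266, -6, -8, 32, 25), (271, -6, -8, 37, 36), (276, -8, -7, 42, 42), (281, -14, -7, 55, 16), (286, -13, -7, 57, 28), (291, -12, -7, 58, 32), (296, -12, -6, 61, 20)]
240 [(226, -3, -8, -17, 144), (231, 1, -8, -17, 138), (236, 0, -8, -9, 74), (241, -11, -6, 19, 86), (246, -12, -6, 24, 89), (251, -11, -6, 28, 85), (256, -11, -6, 32, 87), (261, -11, -6, 37, 83), (266, -11, -5, 40, 89), (271, -11, -5, 43, 86), (276, -11, -5, 48, 84), (281, -12, -5, 53, 41), (286, -12, -5, 55, 28), (291, -12, -5, 59, 23), (296, -12, -5, 61, 25)]
247 [(226, -3, -4, -17, 145), (231, 0, -4, -16, 148), (236, 1, -4, -11, 83), (241, -11, -3, 18, 89), (246, -11, -3, 24, 82), (251, -11, -3, 28, 90), (256, -11, -3, 33, 90), (261, -11, -3, 36, 89), (266, -11, -3, 41, 85), (271, -11, -3, 44, 86), (276, -10, -3, 47, 85), (281, -9, -3, 49, 108), (286, -13, -2, 56, 49), (291, -13, -2, 60, 30), (296, -10, -2, 58, 26)]
254 [(226, -
[... 325 characters left out ...]
50, 27)]
262 [(226, -2, 5, -17, 144), (231, 1, 5, -17, 146), (236, 1, 4, -11, 79), (241, -11, 4, 18, 87), (246, -11, 4, 24, 85), (251, -11, 4, 28, 88), (256, -11, 3, 33, 90), (261, -11, 3, 37, 85), (266, -11, 3, 40, 87), (271, -11, 3, 44, 83), (276, -11, 3, 48, 72), (281, -10, 3, 49, 91), (286, -13, 3, 57, 30), (291, -12, 3, 58, 29), (296, -11, 3, 60, 28)]
270 [(226, -2, 9, -18, 142), (231, 1, 9, -17, 138), (236, 1, 9, -10, 83), (241, 1, 9, -4, 85), (246, 1, 8, 1, 85), (251, -7, 7, 20, 48), (256, -7, 7, 26, 61), (261, -6, 7, 29, 68), (266, -11, 6, 41, 73), (271, -11, 6, 44, 84), (276, -11, 6, 47, 70), (281, -11, 6, 51, 26), (286, -14, 6, 58, 36), (291, -12, 6, 59, 30), (296, -12, 5, 61, 21)]
```

```bash
python3 - <<'E'
from h import *
for z in (.113,.125,.141): print(z,[np.round(proj(n,[[.480,.061,z],[.49,.061,z],[.501,.061,z]]),1).tolist() for n in ("side","scene","wrist")])
im,W=cloud("side"); im2,W2=cloud("scene")
for n,i,w in (("side",im,W),("scene",im2,W2)):
    tip=w[(abs(w[...,0]-.49)<.03)&(abs(w[...,1]-.061)<.02)&(i.max(-1)<75)&(w[...,2]>.1)]
    print(n,len(tip),np.round(np.sort(tip[:,2])[:12],3)); k=tip[tip[:,2]<np.sort(tip[:,2])[15]]; print(np.round(k,3).tolist())
E
```

```text
0.113 [[[212.3, 163.0], [215.2, 162.8], [218.5, 162.6]], [[287.6, 148.4], [287.4, 151.4], [287.2, 154.8]], [[254.0, 217.5], [254.2, 234.1], [254.5, 251.7]]]
0.125 [[[212.1, 160.4], [215.0, 160.2], [218.3, 159.9]], [[288.0, 145.5], [287.7, 148.5], [287.5, 151.8]], [[254.0, 226.6], [254.3, 244.1], [254.6, 262.6]]]
0.141 [[[211.7, 156.9], [214.7, 156.7], [218.0, 156.4]], [[288.4, 141.5], [288.1, 144.5], [287.9, 147.9]], [[254.1, 240.8], [254.4, 259.7], [254.7, 279.5]]]
side 71 [0.149 0.151 0.153 0.155 0.156 0.157 0.159 0.159 0.16  0.162 0.163 0.164]
[[0.482, 0.054, 0.164], [0.485, 0.05, 0.163], [0.492, 0.049, 0.164], [0.495, 0.047, 0.165], [0.485, 0.046, 0.162], [0.488, 0.048, 0.16], [0.491, 0.049, 0.159], [0.495, 0.044, 0.164], [0.485, 0.048, 0.156], [0.488, 0.044, 0.159], [0.491, 0.049, 0.155], [0.494, 0.046, 0.157], [0.488, 0.049, 0.151], [0.491, 0.05, 0.149], [0.494, 0.045, 0.153]]
scene 532 [0.144 0.146 0.147 0.148 0.149 0.149 0.15  0.15  0.151 0.151 0.151 0.151]
[[0.494, 0.05, 0.151], [0.496, 0.053, 0.153], [0.498, 0.05, 0.151], [0.497, 0.053, 0.151], [0.502, 0.058, 0.153], [0.5, 0.061, 0.151], [0.5, 0.063, 0.151], [0.499, 0.066, 0.15], [0.496, 0.068, 0.147], [0.497, 0.071, 0.149], [0.502, 0.058, 0.15], [0.502, 0.061, 0.149], [0.5, 0.063, 0.148], [0.502, 0.059, 0.146], [0.501, 0.061, 0.144]]
```

The pictures put the shut fingertips about 16 mm above the TCP, which disagrees with the description, and the cover hasn't moved. I'll back off and probe the deck gently to find the real tip height.

Request:
move_arm:
  deltas:
    - [0.02,0,0,0,0]
    - [0.05,0,0,0,0]
    - [0.05,0,0.004,0,0]
    - [0.05,0,0.008,0,0]
    - [0.05,0,0.011,0,0]
    - [0.05,0,0.014,0,0]
    - [0.05,0,0.016,0,0]
    - [0.05,0,0.016,0,0]

```text
t: 11.57
tcp_pos: [0.4705, 0.0611, 0.1178]
tool_rot: [0.007, 1.0, -0.0, -0.0]
force: [0.2, -0.2, -0.2]
finger_gap: -0.001
```

```bash
python3 - <<'E'
from h import *
uv()
im,W=cloud("wrist","w11"); d=(W-np.array(manip.sense()["tcp_pos"]))*1e3
for u in [247]:
  print(u,[(v,*[int(round(q)) for q in d[v,u]],int(im[v,u].mean())) for v in range(206,300,5)])
E
```

```text
t 11.5667 tcp [0.4705 0.0611 0.1178] xax [-0.9999  0.0149  0.    ] yax [ 0.0149  0.9999 -0.    ] zax [-0. -0. -1.] F [ 0.25 -0.18 -0.17] gap -0.001
u -95.9 v 94.7
247 [(206, -17, -3, -10, 187), (211, -14, -4, -11, 184), (216, -12, -4, -9, 183), (221, -9, -4, -10, 182), (226, -6, -4, -9, 182), (231, -3, -4, -9, 180), (236, 0, -4, -10, 181), (241, -12, -3, 20, 91), (246, -11, -3, 23, 96), (251, -11, -3, 28, 94), (256, -11, -3, 33, 91), (261, -11, -3, 37, 90), (266, -11, -3, 41, 97), (271, -11, -3, 44, 89), (276, -11, -3, 47, 77), (281, -10, -3, 50, 105), (286, -12, -2, 56, 48), (291, -12, -2, 58, 29), (296, -10, -2, 59, 31)]
```

View pics/w11.png

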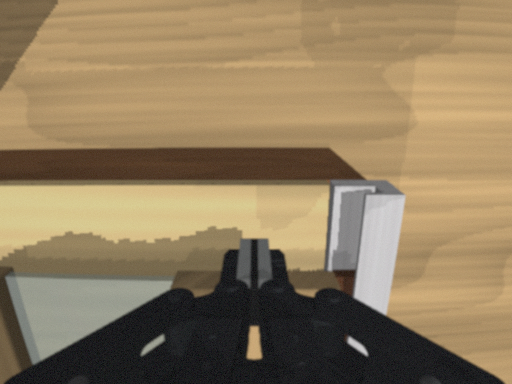

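Request:
move_arm:
  deltas:
    - [0,0,0.005,0,0]
    - [0,0,0.01,0,0]
    - [0,0,0.014,0,0]
    - [0,0,0.018,0,0]
    - [0,0,0.022,0,0]
    - [0,0,0.025,0,0]
    - [0,0,0.028,0,0]
    - [0,0,0.03,0,0]

```text
t: 12.28
tcp_pos: [0.4701, 0.0611, 0.1058]
tool_rot: [0.007, 1.0, 0.0, -0.0]
force: [-0.4, 0.3, 0.5]
finger_gap: 0.0
```

```bash
python3 - <<'E'
from h import *
uv()
im,W=cloud("wrist","w12"); d=(W-np.array(manip.sense()["tcp_pos"]))*1e3
for u in [247]:
  print(u,[(v,*[int(round(q)) for q in d[v,u]],int(im[v,u].mean())) for v in range(206,300,5)])
im,W=cloud("side","sd12"); cv2.imwrite("pics/sd12z.png",cv2.resize(im[115:215,175:305,::-1],None,fx=6,fy=6,interpolation=cv2.INTER_CUBIC))
E
```

```text
t 12.2833 tcp [0.4701 0.0611 0.1058] xax [-9.999e-01  1.480e-02  2.000e-04] yax [0.0148 0.9999 0.    ] zax [-2.e-04  0.e+00 -1.e+00] F [-0.41  0.34  0.45] gap 0.0
u -96.3 v 94.8
247 [(206, -22, -3, 2, 172), (211, -19, -3, 2, 185), (216, -16, -3, 2, 180), (221, -14, -3, 2, 176), (226, -11, -3, 2, 172), (231, -9, -3, 3, 168), (236, -6, -3, 2, 112), (241, -11, -3, 18, 95), (246, -11, -3, 24, 94), (251, -11, -3, 28, 95), (256, -11, -3, 32, 91), (261, -11, -3, 37, 92), (266, -11, -3, 40, 93), (271, -11, -3, 44, 93), (276, -11, -3, 48, 88), (281, -10, -3, 50, 101), (286, -12, -2, 56, 46), (291, -12, -2, 58, 26), (296, -10, -2, 59, 31)]
```

View pics/sd12z.png

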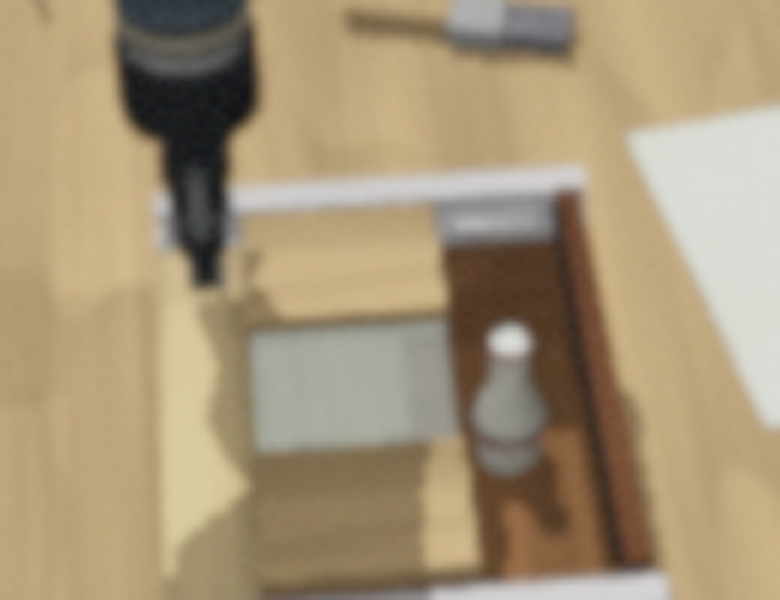

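The TCP is now below deck level with no contact, so the shut tips really do sit about 16 mm above the TCP. I'll use that, lower to tip height ≈0.114, and approach.

Request:
move_arm:
  deltas:
    - [0,0,0.008,0,0]
    - [0,0,0.014,0,0]
    - [0,0,0.018,0,0]
    - [0,0,0.02,0,0]
    - [-0.01,0,0.02,0,0]
    - [-0.02,0,0.02,0,0]
    - [-0.026,0,0.02,0,0]
    - [-0.03,0,0.02,0,0]

```text
t: 13.05
tcp_pos: [0.4803, 0.061, 0.0978]
tool_rot: [0.007, 1.0, 0.0, -0.002]
force: [-5.8, 0.2, 3.6]
finger_gap: 0.003
```

```bash
python3 - <<'E'
from h import *
uv()
E
```

```text
t 13.05 tcp [0.4803 0.061  0.0978] xax [-0.9999  0.0144  0.0049] yax [0.0144 0.9999 0.    ] zax [-4.9e-03  1.0e-04 -1.0e+00] F [-5.81  0.22  3.58] gap 0.003
u -86.1 v 94.8
```

Contact: -5.8 N at u = -86. Pushing the left end about 5 mm, slightly raised off the deck.

Request:
move_arm:
  deltas:
    - [-0.002,0,-0.003,0,0]
    - [-0.004,0,-0.004,0,0]
    - [-0.006,0,-0.004,0,0]
    - [-0.008,0,-0.004,0,0]
    - [-0.01,0,-0.004,0,0]
    - [-0.012,0,-0.004,0,0]
    - [-0.013,0,-0.004,0,0]
    - [-0.013,0,-0.004,0,0]

```text
t: 13.72
tcp_pos: [0.4876, 0.0609, 0.0996]
tool_rot: [0.007, 1.0, 0.0, 0.0]
force: [-1.9, 0.8, -1.8]
finger_gap: 0.002
```

```bash
python3 - <<'E'
from h import *
uv()
E
```

```text
t 13.7167 tcp [0.4876 0.0609 0.0996] xax [-9.999e-01  1.480e-02 -3.000e-04] yax [0.0148 0.9999 0.    ] zax [ 3.e-04  0.e+00 -1.e+00] F [-1.94  0.76 -1.77] gap 0.002
u -78.8 v 94.8
```

Request:
move_arm:
  deltas:
    - [0.033,0,0,0,0]
    - [0.035,-0.09,0,0,0]
    - [0.035,-0.19,0,0,0]
    - [0.035,-0.29,0,0,0]
    - [0.035,-0.39,0,0,0]
    - [0.035,-0.472,0,0,0]
    - [0.03,-0.472,0,0,0]
    - [0.025,-0.472,0,0,0]

```text
t: 14.38
tcp_pos: [0.4763, -0.1306, 0.1002]
tool_rot: [0.01, 1.0, -0.001, 0.002]
force: [0.4, 0.8, -1.1]
finger_gap: -0.0
```

Request:
move_arm:
  deltas:
    - [-0.006,0,0,0,0]
    - [-0.012,0,0,0,0]
    - [-0.017,0,0,0,0]
    - [-0.022,0,0,0,0]
    - [-0.027,0,0,0,0]
    - [-0.032,0,0,0,0]
    - [-0.037,0,0,0,0]
    - [-0.042,0,0,0,0]

```text
t: 15.05
tcp_pos: [0.4893, -0.1262, 0.0995]
tool_rot: [0.006, 1.0, 0.001, -0.002]
force: [-5.4, -2.0, 3.7]
finger_gap: -0.002
```

```bash
python3 - <<'E'
from h import *
uv(); im,W=cloud("wrist","w13"); from fit import fit; fit(W,"wrist")
E
```

```text
t 15.05 tcp [ 0.4893 -0.1262  0.0995] xax [-0.9999  0.0121  0.0049] yax [0.0121 0.9999 0.0012] zax [-0.0048  0.0012 -1.    ] F [-5.42 -1.98  3.69] gap -0.002
u -74.4 v -92.3
wrist
  rear (np.float64(0.4857), np.float64(-0.0462), np.float64(0.0101), 17)
  front (np.float64(0.5074), np.float64(0.0607), np.float64(0.0173), 17)
  deck near (np.float64(0.4397), np.float64(0.0147), np.float64(0.0001), 42)
  track -1 [ 0.2651 -0.1793]
```

View pics/w13.png

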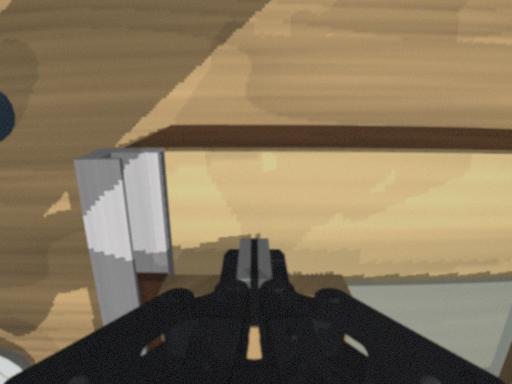

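Request:
move_arm:
  deltas:
    - [0.03,0,0,0,0]
    - [0.035,0.09,0,0,0]
    - [0.035,0.19,0,0,0]
    - [0.035,0.29,0,0,0]
    - [0.035,0.39,0,0,0]
    - [0.035,0.468,0,0,0]
    - [0.025,0.468,0,0,0]
    - [0.015,0.468,0,0,0]

```text
t: 15.77
tcp_pos: [0.4882, 0.062, 0.0997]
tool_rot: [0.005, 1.0, 0.0, 0.0]
force: [0.3, -0.4, -0.8]
finger_gap: 0.0
```

Request:
move_arm:
  deltas:
    - [-0.005,0,0,0,0]
    - [-0.01,0,0,0,0]
    - [-0.014,0,0,0,0]
    - [-0.018,0,0,0,0]
    - [-0.022,0,0,0,0]
    - [-0.026,0,0,0,0]
    - [-0.03,0,0,0,0]
    - [-0.032,0,0,0,0]

```text
t: 16.43
tcp_pos: [0.4997, 0.0583, 0.0992]
tool_rot: [0.008, 1.0, 0.0, -0.001]
force: [-2.3, 0.3, -1.7]
finger_gap: -0.003
```

```bash
python3 - <<'E'
from h import *
uv()
E
```

```text
t 16.4333 tcp [0.4997 0.0583 0.0992] xax [-0.9999  0.0166  0.0028] yax [1.660e-02 9.999e-01 3.000e-04] zax [-2.8e-03  3.0e-04 -1.0e+00] F [-2.35  0.28 -1.69] gap -0.003
u -66.7 v 92.4
```

Request:
move_arm:
  deltas:
    - [0.03,0,0,0,0]
    - [0.035,-0.09,0,0,0]
    - [0.035,-0.19,0,0,0]
    - [0.035,-0.29,0,0,0]
    - [0.035,-0.39,0,0,0]
    - [0.035,-0.468,0,0,0]
    - [0.03,-0.468,0,0,0]
    - [0.025,-0.468,0,0,0]

```text
t: 17.1
tcp_pos: [0.4896, -0.1313, 0.0998]
tool_rot: [0.01, 1.0, -0.001, 0.002]
force: [-0.2, 1.1, 0.4]
finger_gap: -0.0
```

Request:
move_arm:
  deltas:
    - [-0.006,0,0,0,0]
    - [-0.012,0,0,0,0]
    - [-0.017,0,0,0,0]
    - [-0.022,0,0,0,0]
    - [-0.027,0,0,0,0]
    - [-0.032,0,0,0,0]
    - [-0.037,0,0,0,0]
    - [-0.041,0,0,0,0]

```text
t: 17.77
tcp_pos: [0.5028, -0.1267, 0.0994]
tool_rot: [0.006, 1.0, 0.001, -0.002]
force: [-4.9, -1.3, 2.5]
finger_gap: 0.004
```

```bash
python3 - <<'E'
from h import *
uv(); im,W=cloud("scene","s14"); from fit import fit; fit(W,"scene")
cv2.imwrite("pics/s14z.png",cv2.resize(cv2.imread("pics/s14.png")[110:250,160:340],None,fx=4,fy=4))
E
```

```text
t 17.7667 tcp [ 0.5028 -0.1267  0.0994] xax [-0.9999  0.0124  0.0043] yax [0.0124 0.9999 0.001 ] zax [-0.0043  0.0011 -1.    ] F [-4.87 -1.28  2.46] gap 0.004
u -60.9 v -92.6
scene
  rear (np.float64(0.5177), np.float64(0.0148), np.float64(0.002), 32)
  front (np.float64(0.6245), np.float64(0.0061), np.float64(0.0006), 31)
  bar near (np.float64(0.6686), np.float64(0.0162), np.float64(0.0015), 60)
  bar far (np.float64(0.6853), np.float64(0.0143), np.float64(0.0006), 60)
  deck near (np.float64(0.4482), np.float64(-0.1141), np.float64(0.0086), 54)
  track 1 [-0.0137  0.1324]
  track -1 [-0.0149 -0.2014]
```

View pics/s14z.png

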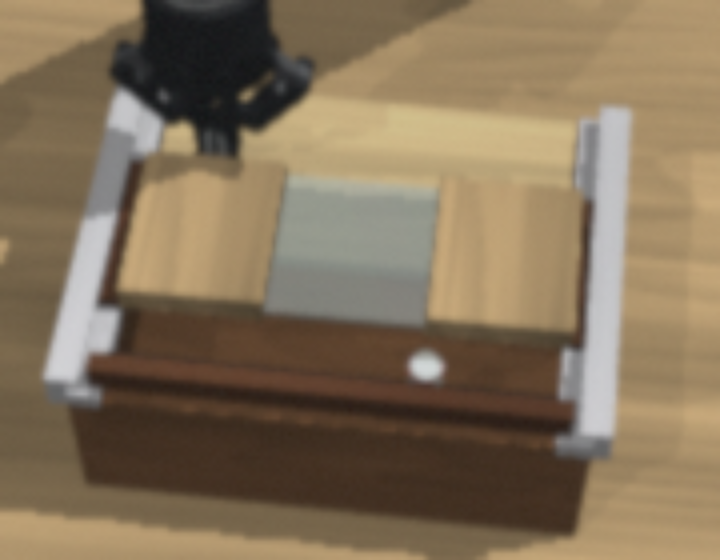

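Working: both ends have advanced about 25 mm with low forces. Continuing to alternate.

Request:
move_arm:
  deltas:
    - [0.03,0,0,0,0]
    - [0.035,0.09,0,0,0]
    - [0.035,0.19,0,0,0]
    - [0.035,0.29,0,0,0]
    - [0.035,0.39,0,0,0]
    - [0.035,0.47,0,0,0]
    - [0.025,0.47,0,0,0]
    - [0.015,0.47,0,0,0]

```text
t: 18.48
tcp_pos: [0.5019, 0.0624, 0.0998]
tool_rot: [0.005, 1.0, 0.0, 0.001]
force: [0.2, -1.2, -1.1]
finger_gap: -0.002
```

Request:
move_arm:
  deltas:
    - [-0.005,0,0,0,0]
    - [-0.01,0,0,0,0]
    - [-0.014,0,0,0,0]
    - [-0.018,0,0,0,0]
    - [-0.022,0,0,0,0]
    - [-0.026,0,0,0,0]
    - [-0.03,0,0,0,0]
    - [-0.034,0,0,0,0]

```text
t: 19.15
tcp_pos: [0.5149, 0.0587, 0.0993]
tool_rot: [0.008, 1.0, -0.0, -0.0]
force: [-2.5, 0.8, -1.0]
finger_gap: 0.001
```

```bash
python3 - <<'E'
from h import *
uv()
E
```

```text
t 19.15 tcp [0.5149 0.0587 0.0993] xax [-9.999e-01  1.650e-02  5.000e-04] yax [ 1.650e-02  9.999e-01 -1.000e-04] zax [-5.e-04 -0.e+00 -1.e+00] F [-2.45  0.76 -1.01] gap 0.001
u -51.5 v 93.0
```

Left is at -51.5. Now the right end, to about -46.

Request:
move_arm:
  deltas:
    - [0.03,0,0,0,0]
    - [0.035,-0.09,0,0,0]
    - [0.035,-0.19,0,0,0]
    - [0.035,-0.29,0,0,0]
    - [0.035,-0.39,0,0,0]
    - [0.035,-0.468,0,0,0]
    - [0.03,-0.468,0,0,0]
    - [0.025,-0.468,0,0,0]

```text
t: 19.82
tcp_pos: [0.504, -0.1307, 0.1]
tool_rot: [0.01, 1.0, -0.001, 0.002]
force: [0.7, 0.3, 0.9]
finger_gap: -0.001
```

Request:
move_arm:
  deltas:
    - [-0.006,0,0,0,0]
    - [-0.012,0,0,0,0]
    - [-0.017,0,0,0,0]
    - [-0.022,0,0,0,0]
    - [-0.027,0,0,0,0]
    - [-0.032,0,0,0,0]
    - [-0.037,0,0,0,0]
    - [-0.041,0,0,0,0]

```text
t: 20.48
tcp_pos: [0.5166, -0.1261, 0.0995]
tool_rot: [0.006, 1.0, 0.0, -0.002]
force: [-4.8, -0.9, 2.0]
finger_gap: 0.004
```

```bash
python3 - <<'E'
from h import *
uv()
E
```

```text
t 20.4833 tcp [ 0.5166 -0.1261  0.0995] xax [-0.9999  0.0124  0.0047] yax [1.240e-02 9.999e-01 9.000e-04] zax [-0.0047  0.001  -1.    ] F [-4.77 -0.95  2.04] gap 0.004
u -47.1 v -91.8
```

Request:
move_arm:
  deltas:
    - [0.03,0,0,0,0]
    - [0.035,0.09,0,0,0]
    - [0.035,0.19,0,0,0]
    - [0.035,0.29,0,0,0]
    - [0.035,0.39,0,0,0]
    - [0.035,0.466,0,0,0]
    - [0.025,0.466,0,0,0]
    - [0.015,0.466,0,0,0]

```text
t: 21.15
tcp_pos: [0.5153, 0.0615, 0.0997]
tool_rot: [0.005, 1.0, 0.0, 0.0]
force: [0.2, -0.0, -0.2]
finger_gap: -0.004
```

Request:
move_arm:
  deltas:
    - [-0.005,0,0,0,0]
    - [-0.01,0,0,0,0]
    - [-0.014,0,0,0,0]
    - [-0.018,0,0,0,0]
    - [-0.022,0,0,0,0]
    - [-0.026,0,0,0,0]
    - [-0.03,0,0,0,0]
    - [-0.034,0,0,0,0]

```text
t: 21.82
tcp_pos: [0.5275, 0.0579, 0.0992]
tool_rot: [0.008, 1.0, 0.0, -0.002]
force: [-1.9, 0.5, -0.6]
finger_gap: 0.003
```

```bash
python3 - <<'E'
from h import *
uv()
E
```

```text
t 21.8167 tcp [0.5275 0.0579 0.0992] xax [-0.9999  0.0166  0.0033] yax [1.660e-02 9.999e-01 3.000e-04] zax [-3.3e-03  3.0e-04 -1.0e+00] F [-1.88  0.53 -0.58] gap 0.003
u -38.9 v 92.3
```

Request:
move_arm:
  deltas:
    - [0.03,0,0,0,0]
    - [0.035,-0.09,0,0,0]
    - [0.035,-0.19,0,0,0]
    - [0.035,-0.29,0,0,0]
    - [0.035,-0.39,0,0,0]
    - [0.035,-0.468,0,0,0]
    - [0.03,-0.468,0,0,0]
    - [0.025,-0.468,0,0,0]

```text
t: 22.48
tcp_pos: [0.5177, -0.1317, 0.0998]
tool_rot: [0.01, 1.0, -0.001, 0.002]
force: [0.4, 0.5, -1.0]
finger_gap: -0.001
```

Request:
move_arm:
  deltas:
    - [-0.006,0,0,0,0]
    - [-0.012,0,0,0,0]
    - [-0.017,0,0,0,0]
    - [-0.022,0,0,0,0]
    - [-0.027,0,0,0,0]
    - [-0.032,0,0,0,0]
    - [-0.037,0,0,0,0]
    - [-0.041,0,0,0,0]

```text
t: 23.15
tcp_pos: [0.5311, -0.1271, 0.0994]
tool_rot: [0.006, 1.0, 0.0, -0.002]
force: [-4.6, -2.0, 2.9]
finger_gap: 0.004
```

```bash
python3 - <<'E'
from h import *
uv(); im,W=cloud("scene","s15"); from fit import fit; fit(W,"scene")
cv2.imwrite("pics/s15z.png",cv2.resize(cv2.imread("pics/s15.png")[110:250,160:340],None,fx=4,fy=4))
E
```

```text
t 23.15 tcp [ 0.5311 -0.1271  0.0994] xax [-0.9999  0.0126  0.0037] yax [1.260e-02 9.999e-01 9.000e-04] zax [-3.7e-03  9.0e-04 -1.0e+00] F [-4.64 -2.02  2.85] gap 0.004
u -32.6 v -92.6
scene
  rear (np.float64(0.5457), np.float64(0.0127), np.float64(0.0018), 31)
  front (np.float64(0.6276), np.float64(0.002), np.float64(0.0009), 35)
  bar near (np.float64(0.6353), np.float64(-0.0012), np.float64(0.0062), 48)
  bar far (np.float64(0.6853), np.float64(0.0153), np.float64(0.0007), 62)
  deck near (np.float64(0.4416), np.float64(0.0028), np.float64(0.0031), 42)
  track 1 [-0.0138  0.1324]
  track -1 [-0.0209 -0.2012]
```

View pics/s15z.png

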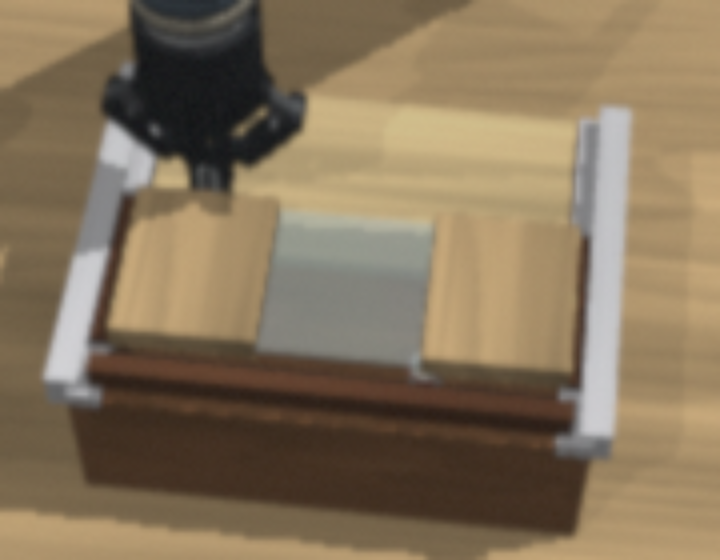

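Request:
move_arm:
  deltas:
    - [0.03,0,0,0,0]
    - [0.035,0.09,0,0,0]
    - [0.035,0.19,0,0,0]
    - [0.035,0.29,0,0,0]
    - [0.035,0.39,0,0,0]
    - [0.035,0.47,0,0,0]
    - [0.025,0.47,0,0,0]
    - [0.015,0.47,0,0,0]

```text
t: 23.87
tcp_pos: [0.5302, 0.062, 0.0998]
tool_rot: [0.005, 1.0, 0.0, 0.001]
force: [-0.7, -0.2, 0.5]
finger_gap: -0.003
```

Request:
move_arm:
  deltas:
    - [-0.005,0,0,0,0]
    - [-0.01,0,0,0,0]
    - [-0.014,0,0,0,0]
    - [-0.018,0,0,0,0]
    - [-0.022,0,0,0,0]
    - [-0.026,0,0,0,0]
    - [-0.03,0,0,0,0]
    - [-0.032,0,0,0,0]

```text
t: 24.53
tcp_pos: [0.5421, 0.0583, 0.0993]
tool_rot: [0.008, 1.0, -0.0, -0.0]
force: [-0.9, 0.8, -0.2]
finger_gap: -0.003
```

```bash
python3 - <<'E'
from h import *
uv()
E
```

```text
t 24.5333 tcp [0.5421 0.0583 0.0993] xax [-9.999e-01  1.650e-02  5.000e-04] yax [ 0.0165  0.9999 -0.    ] zax [-5.e-04 -0.e+00 -1.e+00] F [-0.88  0.83 -0.2 ] gap -0.003
u -24.3 v 93.0
```

Request:
move_arm:
  deltas:
    - [0.03,0,0,0,0]
    - [0.035,-0.09,0,0,0]
    - [0.035,-0.19,0,0,0]
    - [0.035,-0.29,0,0,0]
    - [0.035,-0.39,0,0,0]
    - [0.035,-0.468,0,0,0]
    - [0.03,-0.468,0,0,0]
    - [0.025,-0.468,0,0,0]

```text
t: 25.2
tcp_pos: [0.5311, -0.1311, 0.0999]
tool_rot: [0.01, 1.0, -0.001, 0.002]
force: [0.4, 0.3, 0.3]
finger_gap: 0.0
```

Request:
move_arm:
  deltas:
    - [-0.006,0,0,0,0]
    - [-0.012,0,0,0,0]
    - [-0.017,0,0,0,0]
    - [-0.022,0,0,0,0]
    - [-0.027,0,0,0,0]
    - [-0.031,0,0,0,0]
    - [-0.035,0,0,0,0]
    - [-0.039,0,0,0,0]

```text
t: 25.87
tcp_pos: [0.5428, -0.1266, 0.0994]
tool_rot: [0.006, 1.0, 0.0, -0.003]
force: [-5.0, -0.8, 3.2]
finger_gap: 0.002
```

```bash
python3 - <<'E'
from h import *
uv(); im,W=cloud("scene","s16"); 
cv2.imwrite("pics/s16z.png",cv2.resize(cv2.imread("pics/s16.png")[110:250,160:340],None,fx=4,fy=4))
E
```

```text
t 25.8667 tcp [ 0.5428 -0.1266  0.0994] xax [-0.9999  0.0125  0.0051] yax [1.250e-02 9.999e-01 8.000e-04] zax [-5.1e-03  9.0e-04 -1.0e+00] F [-4.99 -0.79  3.21] gap 0.002
u -20.9 v -91.9
```

View pics/s16z.png

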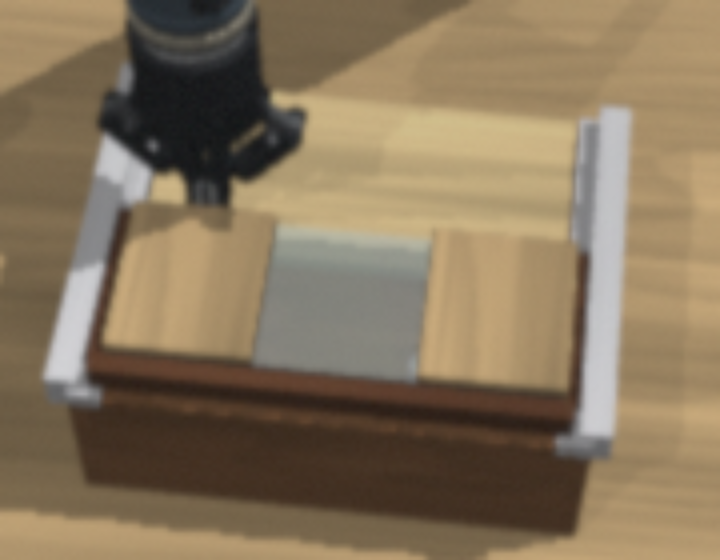

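Request:
move_arm:
  deltas:
    - [0.03,0,0,0,0]
    - [0.035,0.09,0,0,0]
    - [0.035,0.19,0,0,0]
    - [0.035,0.29,0,0,0]
    - [0.035,0.39,0,0,0]
    - [0.035,0.466,0,0,0]
    - [0.025,0.466,0,0,0]
    - [0.015,0.466,0,0,0]

```text
t: 26.58
tcp_pos: [0.5419, 0.0611, 0.0997]
tool_rot: [0.005, 1.0, 0.0, 0.0]
force: [-0.4, -1.2, -0.1]
finger_gap: 0.002
```

Request:
move_arm:
  deltas:
    - [-0.005,0,0,0,0]
    - [-0.009,0,0,0,0]
    - [-0.013,0,0,0,0]
    - [-0.016,0,0,0,0]
    - [-0.019,0,0,0,0]
    - [-0.022,0,0,0,0]
    - [-0.025,0,0,0,0]
    - [-0.027,0,0,0,0]

```text
t: 27.25
tcp_pos: [0.5489, 0.0577, 0.0992]
tool_rot: [0.008, 1.0, 0.0, -0.004]
force: [-8.7, 0.7, 5.8]
finger_gap: 0.003
```

```bash
python3 - <<'E'
from h import *
uv()
E
```

```text
t 27.25 tcp [0.5489 0.0577 0.0992] xax [-0.9998  0.0166  0.008 ] yax [1.660e-02 9.999e-01 7.000e-04] zax [-8.e-03  8.e-04 -1.e+00] F [-8.72  0.74  5.8 ] gap 0.003
u -17.4 v 92.4
```

The left end meets resistance at u = -17.4 (8.7 N), which is probably the bar. Now the right end.

Request:
move_arm:
  deltas:
    - [0.03,0,0,0,0]
    - [0.035,-0.09,0,0,0]
    - [0.035,-0.19,0,0,0]
    - [0.035,-0.29,0,0,0]
    - [0.035,-0.39,0,0,0]
    - [0.035,-0.468,0,0,0]
    - [0.028,-0.468,0,0,0]
    - [0.018,-0.468,0,0,0]

```text
t: 27.92
tcp_pos: [0.5427, -0.132, 0.0996]
tool_rot: [0.01, 1.0, -0.0, 0.001]
force: [-0.7, -0.0, -0.3]
finger_gap: 0.0
```

Request:
move_arm:
  deltas:
    - [-0.004,0,0,0,0]
    - [-0.008,0,0,0,0]
    - [-0.012,0,0,0,0]
    - [-0.016,0,0,0,0]
    - [-0.019,0,0,0,0]
    - [-0.022,0,0,0,0]
    - [-0.024,0,0,0,0]
    - [-0.026,0,0,0,0]

```text
t: 28.58
tcp_pos: [0.5486, -0.1273, 0.0993]
tool_rot: [0.006, 1.0, 0.0, -0.005]
force: [-11.2, -3.3, 7.5]
finger_gap: -0.001
```

```bash
python3 - <<'E'
from h import *
uv(); im,W=cloud("scene","s17"); 
cv2.imwrite("pics/s17z.png",cv2.resize(cv2.imread("pics/s17.png")[110:250,160:340],None,fx=4,fy=4))
E
```

```text
t 28.5833 tcp [ 0.5486 -0.1273  0.0993] xax [-0.9999  0.011   0.01  ] yax [1.100e-02 9.999e-01 9.000e-04] zax [-0.01    0.001  -0.9999] F [-11.19  -3.26   7.53] gap -0.001
u -15.1 v -92.5
```

View pics/s17z.png

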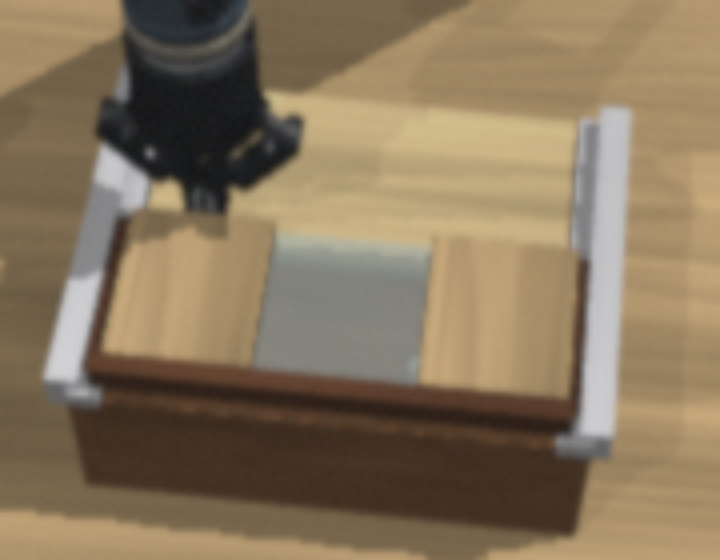

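Both ends are resisting now (left -17.4, right -15.1). I push the left end again and hold about 15 N.

Request:
move_arm:
  deltas:
    - [0.03,0,0,0,0]
    - [0.035,0.09,0,0,0]
    - [0.035,0.19,0,0,0]
    - [0.035,0.29,0,0,0]
    - [0.035,0.39,0,0,0]
    - [0.035,0.468,0,0,0]
    - [0.025,0.468,0,0,0]
    - [0.01,0.468,0,0,0]

```text
t: 29.3
tcp_pos: [0.5509, 0.0616, 0.0996]
tool_rot: [0.004, 1.0, 0.0, -0.0]
force: [-1.3, 0.2, -0.1]
finger_gap: -0.003
```

Request:
move_arm:
  deltas:
    - [-0.004,0,0,0,0]
    - [-0.007,0,0,0,0]
    - [-0.01,0,0,0,0]
    - [-0.012,0,0,0,0]
    - [-0.014,0,0,0,0]
    - [-0.016,0,0,0,0]
    - [-0.016,0,0,0,0]
    - [-0.016,0,0,0,0]

```text
t: 29.97
tcp_pos: [0.5511, 0.0589, 0.0987]
tool_rot: [0.008, 1.0, 0.001, -0.008]
force: [-11.0, 4.5, 6.9]
finger_gap: 0.002
```

```bash
python3 - <<'E'
from h import *
uv()
E
```

```text
t 29.9667 tcp [0.5511 0.0589 0.0987] xax [-0.9997  0.0163  0.0154] yax [0.0163 0.9999 0.0026] zax [-0.0154  0.0029 -0.9999] F [-10.97   4.47   6.86] gap 0.002
u -15.2 v 93.7
```

Both ends now read the same (-15.2 and -15.1), so the cover looks home and square. I lean a little harder and hold.

Request:
move_arm:
  deltas:
    - [-0.002,0,0,0,0]
    - [-0.004,0,0,0,0]
    - [-0.006,0,0,0,0]
    - [-0.007,0,0,0,0]
    - [-0.007,0,0,0,0]
    - [-0.007,0,0,0,0]
    - [-0.007,0,0,0,0]
    - [-0.007,0,0,0,0]

```text
t: 30.63
tcp_pos: [0.551, 0.0589, 0.0987]
tool_rot: [0.008, 1.0, 0.001, -0.011]
force: [-16.1, 3.1, 10.7]
finger_gap: -0.001
```

```bash
python3 - <<'E'
from h import *
uv(); im,W=cloud("scene","s18"); from fit import fit; fit(W,"scene")
cv2.imwrite("pics/s18z.png",cv2.resize(cv2.imread("pics/s18.png")[110:250,160:340],None,fx=4,fy=4))
E
```

```text
t 30.6333 tcp [0.551  0.0589 0.0987] xax [-0.9996  0.0159  0.0215] yax [0.0159 0.9999 0.0025] zax [-0.0215  0.0029 -0.9998] F [-16.07   3.11  10.68] gap -0.001
u -15.4 v 93.7
scene
  rear (np.float64(0.564), np.float64(0.0133), np.float64(0.0016), 31)
  front (np.float64(0.6283), np.float64(-0.0015), np.float64(0.0007), 34)
  bar near (np.float64(0.6352), np.float64(0.0008), np.float64(0.0067), 47)
  bar far (np.float64(0.685), np.float64(0.0119), np.float64(0.0007), 62)
  deck near (np.float64(0.441), np.float64(0.0145), np.float64(0.0014), 42)
  track 1 [-0.0149  0.1324]
  track -1 [-0.015  -0.2014]
```

View pics/s18z.png

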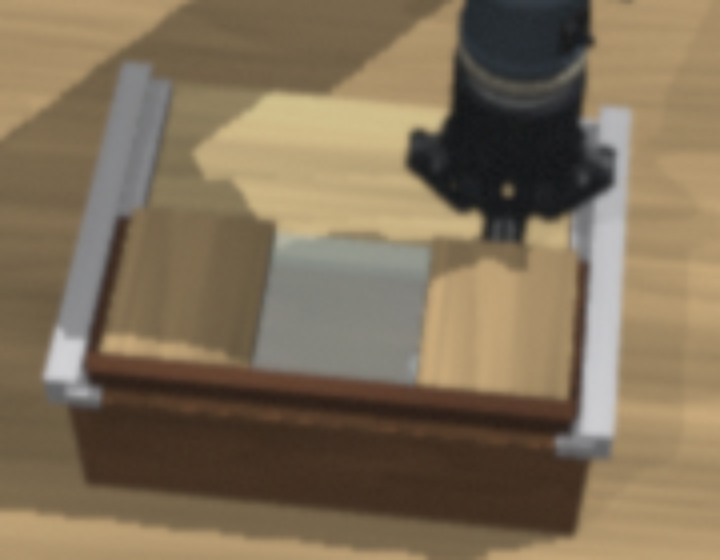

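The rear-edge slope (0.013) matches the box. I hold the ~16 N here, then bed the right end the same way.

Request:
move_arm:
  deltas:
    - [0,0,0,0,0]
    - [0,0,0,0,0]
    - [0,0,0,0,0]
    - [0,0,0,0,0]
    - [0,0,0,0,0]
    - [0,0,0,0,0]
    - [0,0,0,0,0]
    - [0,0,0,0,0]

```text
t: 31.35
tcp_pos: [0.551, 0.0589, 0.0987]
tool_rot: [0.008, 1.0, 0.001, -0.011]
force: [-16.1, 3.9, 10.7]
finger_gap: 0.002
```

Request:
move_arm:
  deltas:
    - [0.03,0,-0.002,0,0]
    - [0.05,0,-0.004,0,0]
    - [0.05,-0.09,-0.004,0,0]
    - [0.05,-0.19,-0.004,0,0]
    - [0.05,-0.29,-0.004,0,0]
    - [0.05,-0.39,-0.004,0,0]
    - [0.05,-0.468,-0.004,0,0]
    - [0.04,-0.468,-0.004,0,0]

```text
t: 32.02
tcp_pos: [0.5436, -0.1366, 0.1017]
tool_rot: [0.011, 1.0, -0.002, 0.002]
force: [0.4, -0.7, -0.1]
finger_gap: 0.0
```

```bash
python3 - <<'E'
from h import *
uv()
E
```

```text
t 32.0167 tcp [ 0.5436 -0.1366  0.1017] xax [-0.9997  0.022  -0.0043] yax [ 0.022   0.9997 -0.004 ] zax [ 0.0042 -0.0041 -1.    ] F [ 0.37 -0.72 -0.14] gap 0.0
u -19.9 v -101.9
```

Request:
move_arm:
  deltas:
    - [-0.006,0,0,0,0]
    - [-0.011,0,0,0,0]
    - [-0.016,0,0,0,0]
    - [-0.02,0,0,0,0]
    - [-0.024,0,0,0,0]
    - [-0.028,0,0,0,0]
    - [-0.031,0,0,0,0]
    - [-0.032,0,0,0,0]

```text
t: 32.68
tcp_pos: [0.5486, -0.1273, 0.1008]
tool_rot: [0.005, 1.0, 0.001, -0.007]
force: [-13.3, -4.7, 8.7]
finger_gap: 0.003
```

```bash
python3 - <<'E'
from h import *
uv()
E
```

```text
t 32.6833 tcp [ 0.5486 -0.1273  0.1008] xax [-0.9998  0.0104  0.0143] yax [0.0104 0.9999 0.0011] zax [-0.0143  0.0013 -0.9999] F [-13.34  -4.65   8.71] gap 0.003
u -15.1 v -92.5
```

Right is at -15.1 at 13 N, the same position as before, so it's solid. I hold there, then back off and lift away.

Request:
move_arm:
  deltas:
    - [-0.001,0,0,0,0]
    - [-0.002,0,0,0,0]
    - [-0.002,0,0,0,0]
    - [-0.002,0,0,0,0]
    - [-0.002,0,0,0,0]
    - [-0.002,0,0,0,0]
    - [-0.002,0,0,0,0]
    - [-0.002,0,0,0,0]

```text
t: 33.35
tcp_pos: [0.5486, -0.1272, 0.1008]
tool_rot: [0.005, 1.0, 0.001, -0.008]
force: [-13.8, -5.9, 8.5]
finger_gap: 0.002
```

Request:
move_arm:
  deltas:
    - [0.02,0,0,0,0]
    - [0.05,0,-0.01,0,0]
    - [0.08,0,-0.05,0,0]
    - [0.12,0,-0.12,0,0]
    - [0.16,0,-0.2,0,0]
    - [0.16,0,-0.3,0,0]
    - [0.16,0,-0.38,0,0]
    - [0.16,0,-0.4,0,0]

```text
t: 34.02
tcp_pos: [0.4949, -0.1282, 0.2669]
tool_rot: [0.006, 1.0, -0.002, 0.006]
force: [0.7, -0.3, 0.2]
finger_gap: -0.003
```

```bash
python3 - <<'E'
from h import *
uv(); 
from fit import fit
im,W=cloud("scene","s19"); fit(W,"scene")
cv2.imwrite("pics/s19z.png",cv2.resize(im[110:250,160:340,::-1],None,fx=4,fy=4))
im,W=cloud("side","sd19"); fit(W,"side")
cv2.imwrite("pics/sd19z.png",cv2.resize(im[115:255,175:305,::-1],None,fx=4,fy=4))
im,W=cloud("wrist","w19"); fit(W,"wrist")
E
```

```text
t 34.0167 tcp [ 0.4949 -0.1282  0.2669] xax [-0.9999  0.0129 -0.0111] yax [ 0.0129  0.9999 -0.0047] zax [ 0.011  -0.0049 -0.9999] F [ 0.7  -0.31  0.24] gap -0.003
u -68.7 v -94.2
scene
  rear (np.float64(0.5641), np.float64(0.0155), np.float64(0.0016), 36)
  front (np.float64(0.6283), np.float64(-0.0006), np.float64(0.0008), 33)
  bar near (np.float64(0.6347), np.float64(-0.0005), np.float64(0.0053), 52)
  bar far (np.float64(0.6848), np.float64(0.0115), np.float64(0.0006), 61)
  deck near (np.float64(0.4408), np.float64(0.0097), np.float64(0.0014), 58)
  track 1 [-0.0151  0.1325]
  track -1 [-0.0132 -0.2013]
side
  rear (np.float64(0.563), np.float64(0.0171), np.float64(0.0014), 32)
  front (np.float64(0.6269), np.float64(-0.0015), np.float64(0.0015), 35)
  bar near (np.float64(0.6334), np.float64(0.003), np.float64(0.0027), 47)
  bar far (np.float64(0.6818), np.float64(0.0143), np.float64(0.0007), 54)
  deck near (np.float64(0.4413), np.float64(0.0177), np.float64(0.0011), 57)
  track 1 [-0.0134  0.1318]
  track -1 [-0.0105 -0.2044]
wrist
  rear (np.float64(0.561), np.float64(0.0159), np.float64(0.0003), 36)
  front (np.float64(0.5961), np.float64(0.3223), np.float64(0.0063), 31)
  bar near (np.float64(0.6456), np.float64(-0.1671), np.float64(0.0038), 24)
  bar far (np.float64(0.676), np.float64(-0.0095), np.float64(0.0105), 26)
  deck near (np.float64(0.4401), np.float64(0.0131), np.float64(0.0003), 63)
  track 1 [0.0647 0.1298]
  track -1 [-0.0016 -0.2013]
```

View pics/s19z.png

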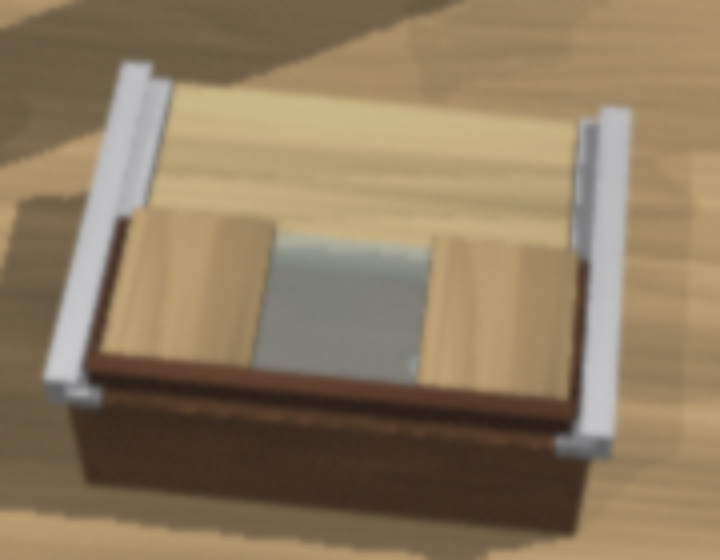

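View pics/sd19z.png

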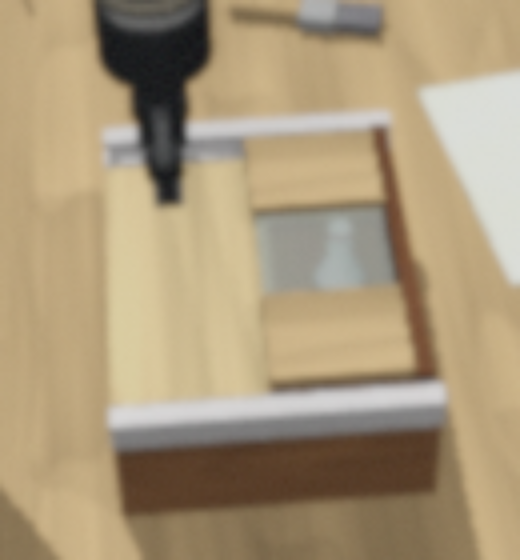

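View pics/w19.png

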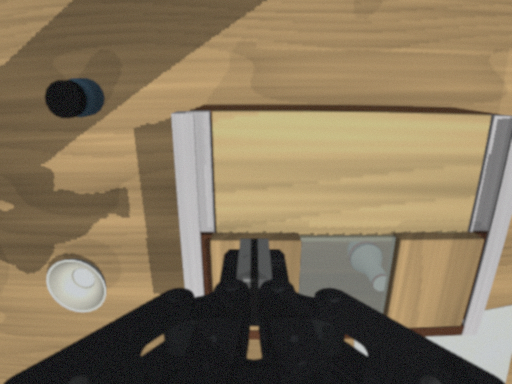

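The cover is shut against the bar at both ends. The vase shows upright through the pane (side composite px (338,255)), and the arm is clear. Handing in.

```bash
python3 - <<'E'
from h import *
print(manip.sign_off())
E
```

```text
the job is handed in; nothing more can be done
None
```

The vase is standing upright in the open part of the box and the cover is shut against the stop bar at both ends. I handed the job in at about 34 s; no verdict is reported.

**What I did:**
- I gripped the vase by its neck, lowered it gently to the box floor and released it.
- I then pushed the left and right end pieces in turn. The cover never jammed, and the forces I read stayed under 7 N until it reached the bar.
- I leaned on the left end with about 16 N for over 0.6 s, then on the right end with about 13 N for about the same time.

**Last checks:**
- **Both ends home:** with the fingers pressed against them, the two end pieces stopped at the same depth, -15.2 to -15.4 mm and -15.1 mm in box x. The right end did not move when I pressed it a second time.
- **Square:** the cover's rear edge matches the box's own edges to within about 3 mrad.
- **Vase and arm:** the side picture shows the vase upright under the glass. The arm was clear, with about zero wrist force.
- **Bystanders:** the arm did not go near the jar, dish or brush. I did not re-measure their positions.

**What disagreed:**
- **Fingertip height:** the shut fingertips appeared about 16 mm above the TCP in all three cameras, not 11 mm ahead of it. My first push passed over the cover without moving it. Lowering over the deck confirmed the cameras, and I used that height for the pushes.
- **Bar and front edge:** once the cover was shut, my camera fit could not separate its front edge from the bar. "Home" therefore rests on the equal stopping depths, the contact forces and the rear edge.
- **Force on the deck:** while leaning, the wrist also read 7 to 11 N vertically, so the fingertips may have been bearing lightly on the deck.

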